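# Set up a three-point bend test under dead load

## Task

Set up the three-point bend test: as you face the dial gauge on the flat bed, stand the knife-edge support on the scribed line to the left of the gauge, where the bar is to be held, and the round-rod support on the line to its right, where the bar may slide, both square across the bed between the rails. Lay the flat bar along the bed on top of both supports, centred over the gauge so that it presses the plunger down, and stand the largest of the three weights upright on the bar at mid-span, right above the gauge. Leave the two smaller weights where they are and do not bear hard on the bed or its gauge.

Things in the scene. Friction and masses are not known exactly. Their poses are not given: they have to be found in the camera images.
- bend_bed: Fixed aluminium bed 92 (x) x 250 (y) mm, top 12 mm above the bench, dial gauge upright in the middle. Origin: underside centre, below the gauge; x across, away from the dial face; y to the left end facing the dial. Rails along y at x=+-35 rise 4.5 mm; channel 61 wide. Gauge fills x -15..17, y -21..21, case and stem to 62 above the bench, plunger tip 73. Black cross lines at y=+-80: support places.
- line_left (a point): Middle of the black line to the left of the gauge (y = +80 mm on the bed), on the bed's top face, 12 mm above the bench: the knife-edge support stands centred here. Axes as the bed's.
- line_right (a point): Middle of the black line to the right of the gauge (y = -80 mm on the bed), on the bed's top face, 12 mm above the bench: the round-rod support stands centred here. Axes as the bed's.
- gauge_plunger (a joint): Spring plunger of the gauge, m pressed down: 0 free (tip 73 mm above the bench), 0.008 at its stop. It needs about 0.5 N; the bar lying on both supports holds it at about 0.006.
- knife_support: Loose dark steel support, 0.32 kg: foot 50 (x) x 40 (y) x 14 mm high; on it a block 44 x 40 mm up to 36 mm, ending in a sharp bright roof ridge along x, 55 mm above the underside. Origin: underside centre, z up. The ridge must lie across the bed (body x along bed x; a half turn is the same). Its flat sides across y are 40 mm apart from the bench up to 35 mm: grip there.
- rod_support: Loose dark steel support, 0.32 kg: foot 50 (x) x 40 (y) x 14 mm high; on it a block 36 x 40 mm up to 40 mm with a fixed bright rod, 18 mm thick, 50 long, along x, its top 55 mm above the underside. Origin: underside centre, z up. The rod must lie across the bed (body x along bed x; a half turn is the same). Its flat sides across y are 40 mm apart from the bench up to 39 mm: grip there.
- test_bar: Loose flat dark steel bar lying on the bench, 40 mm wide (x), 200 mm long (y), 10 mm thick, 0.62 kg. Origin: centre of its underside; z up. Gripped across its 40 mm width at the middle. On the supports its underside is 67 mm above the bench.
- weight_500: Largest of three loose upright knobbed weights: plain steel cylinder 38 mm across with a narrower neck and a knob on top, 66 mm high, 0.5 kg. Origin: centre of its underside; z up. Grip the body, 38 mm, about 20 to 30 mm above the underside.
- weight_200: Middle-sized weight of the same shape, 29 mm across, 52 mm high, 0.2 kg; not used, leave it. Origin: centre of its underside.
- weight_100: Smallest weight, brass, 23 mm across, 44 mm high, 0.1 kg; not used, leave it. Origin: centre of its underside.
Things that resemble listed ones, but are neither listed nor needed, are in the scene too. Leave any green or purple look-alike of the rod_support alone.

How it is judged:
By the outcome, as a careful person would: the job done as asked, in the order asked, and still so for the second after the job is handed in, with the robot touching nothing.
It also fails if it takes over 128 s, if anything falls off the work surface, if the arm or the gripper's body presses on something with over 40 N, if the wrist force passes 120 N, or if a joint passes its speed limit or range.

## Robot

A 6-joint arm with a two-finger parallel gripper is mounted at the origin on a cart in front of the work surface, level with it; the furniture and walls round the work are solid. World frame = base frame: x ahead of the robot, y to its left, z up, the work surface at z = 0. Lengths are in m, angles in rad, forces in N, time in s.
With the tool pointing down it reaches from about 0.375 to 0.9 m from the base axis. Payload 3.1 kg.
Tool frame: the origin (TCP) lies between the finger pads; the fingertips stand manip.finger_overhang ahead of it and the grasp point (between the pads) lies 5 mm behind it (manip.finger_overhang is the distance from the TCP to the fingertips, in m); z points along the fingers, y is the line along which they close (so a half turn about z gives the same grasp; the last joint's range is limited). The gripper opens to 85 mm and grips with 20 to 120 N. Pads are 22 mm wide; open, the fingers measure 114 mm over their backs; the gripper's body (76 mm by 85 mm) begins 54 mm behind the grasp point. The pads swing forward as they close: fully open they stand 13 mm farther back than shut.
Start: joints at [-1.284, 0.527, 1.433, -0, 1.181, -0.178], TCP at [0.28, -0.559, 0.245] pointing down, gripper open.
Joint ranges: [-3.08, 3.08], [-0.75, 2.2], [0.22, 2.44], [-1.43, 4.57], [0, 2.65], [-2.85, 2.85]. Speed limits (rad/s): [2.79, 2.79, 3.14, 3.14, 3.14, 3.14].

## Interface

Orientations are given as a unit quaternion [x, y, z, w].
In Python, from station import manip gives the robot as it stands.
- The arm moves only by the tool drive_tool, never from a script. Its argument "plan" is a list of rows, each a list of 7 numbers: the shift along the tool's x, y, z in m, then the turn, a rotation vector about the tool's x, y, z in degrees, then the opening, from -1 (shut) to 1 (fully open). In form: [[x, y, z, wx, wy, wz, gripper], ...]. A call has 1 to 10 rows; each row shifts and turns the commanded pose from where the row before left it, along the tool's axes as they then stand; what a row does not reach is not made up. A row lasts 1/10 s, in which the tool goes at most 50 mm and 8.59 degrees, less where a joint would pass 70% of its speed; a pose out of reach is approached as far as the arm can. A call is refused whole if a number of a shift passes 0.05 or a number of a turn 8.59, either way. A call with a gripper value outside its range is refused whole. The fingers move at their own pace and stop on an object; "newtons" is the grip in N (left out, the last holds). Time passes only in rows, so rows that do not move let the fingers close. It gives the time, the measured TCP pose, the force, the opening and the grip force at its end, in the units of the state.
- manip.sense(): the state, without advancing time (a new reading comes with each control period).
- manip.snapshot(name): name is "scene" or "top"; returns a dict with "image" (384x512x3 uint8, red, green, blue), "z_map" (384x512 float32, m along the optical axis (not along the pixel's ray), 0 where there is no reading), "fov_y" (degrees; the focal length in pixels is half the picture's height over the tangent of half this angle, whatever the lens; pixels are square), "cx", "cy" (the principal point, pixels), "extrinsics" (4x4, takes a point from camera to world coordinates). Camera axes: x right, y up, looking along -z (the intrinsics and any distortion apply to the point x, -y, -z); pixel columns grow to the right and rows downward; lengths in m; the calibration is good to about 2 mm. A picture is of the moment at which its call begins.
- manip.sign_off(): hands the job in; it is judged then, once.
The state is a dict: "t": time; "q": joint angles; "qd": joint speeds; "tau": joint torques, N m; "tcp_pos": TCP position; "tool_rot": TCP orientation; "force": force on the tool from outside, world axes, zero at the start; "ft_torque": the same for the moment, N m; "finger_gap": opening from 0.0 (shut) to 1.0 (fully open); "gripper_force": force on a finger pad.
Only numpy, scipy, OpenCV 4.12 (cv2) and the standard library are available. Lean on these libraries where they do the work, as an engineer would, in place of code of your own. Each camera call takes 0.05 s, during which the arm holds its last target. There are 200 camera calls.

## Working session

There is one attempt and no reset: what is moved stays moved. The work goes in short steps, Python scripts to look and compute and a tool call to move; the robot and the scene stay as the last step left them, time stands still between calls to the robot, and variables do not carry over. Pictures are saved under pics/ and viewed, at most 14 in all, crops included, and the job is handed in when it is done.

Besides the shell and the picture viewer there is one more tool, called in YAML: its name, and indented under it one key for each argument. drive_tool: Moves the arm, as the interface text tells. Its arguments: {"type":"object","properties":{"plan":{"type":"array"},"newtons":{"type":"number"}},"required":["plan"]}

```bash
mkdir -p pics; cat > h.py <<'E'
import numpy as np,cv2
from station import manip
def snap(n,f=None):
    s=manip.snapshot(n)
    if f: cv2.imwrite('pics/'+f,s['image'][:,:,::-1])
    return s
def cloud(s):
    z=s['z_map'];H,W=z.shape;f=H/2/np.tan(np.radians(s['fov_y'])/2)
    v,u=np.mgrid[:H,:W]
    p=np.stack([(u-s['cx'])/f*z,-(v-s['cy'])/f*z,-z,np.ones_like(z)],-1)
    P=(p@np.array(s['extrinsics']).T)[...,:3]; P[z==0]=np.nan
    return P
E
python3 - <<'E'
from h import *
for n in('scene','top'):
    s=snap(n,n+'0.png');print(n,s['fov_y'],s['cx'],s['cy'],[k for k in s]);print(np.round(s['extrinsics'],3))
    np.save(n+'P.npy',cloud(s))
print(manip.sense(),manip.finger_overhang)
E
```

```text
scene 45.15932721711156 255.15683141760246 202.81626853877802 ['image', 'z_map', 'fov_y', 'cx', 'cy', 'extrinsics']
[[-0.9    0.297 -0.318  0.073]
 [-0.435 -0.629  0.645  0.877]
 [-0.009  0.719  0.695  1.009]
 [ 0.     0.     0.     1.   ]]
top 42.34925071959837 262.35175120450003 198.42772604872593 ['image', 'z_map', 'fov_y', 'cx', 'cy', 'extrinsics']
[[ 2.170e-01  9.450e-01 -2.450e-01  9.500e-02]
 [-9.760e-01  2.100e-01 -5.500e-02 -9.100e-02]
 [-1.000e-03  2.520e-01  9.680e-01  1.801e+00]
 [ 0.000e+00  0.000e+00  0.000e+00  1.000e+00]]
{'t': 0.1, 'q': array([-1.28449645e+00,  5.28381438e-01,  1.43374667e+00,  1.15171270e-05,
        1.18142515e+00, -1.78539823e-01]), 'qd': array([ 0.00056266, -0.00192044, -0.00362089,  0.00130707, -0.00154296,
       -0.0002296 ]), 'tau': array([-1.80542511e-04, -4.43305993e+01, -1.78586125e+01, -1.68026068e-04,
        3.85581516e-03, -1.28875308e-05]), 'tcp_pos': array([ 0.2800071 , -0.55808746,  0.24443514]), 'tool_rot': array([ 9.73111910e-01,  2.30330740e-01, -4.74755703e-05, -9.79167540e-04]), 'force': array([-0.32918514, -0.17564678, -0.05536466]), 'ft_torque': array([0.00714494, 0.00712034, 0.03896999]), 'gripper_force': 0.0, 'finger_gap': 1.0015863814421} 0.014
```

View pics/scene0.png

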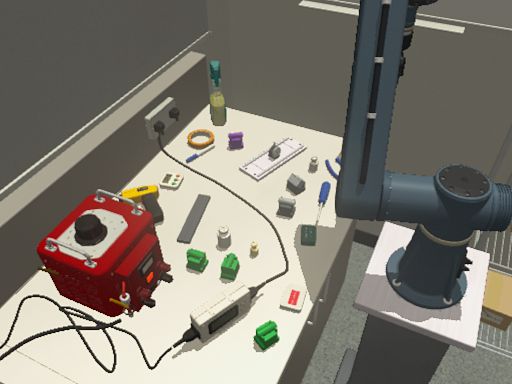

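View pics/top0.png

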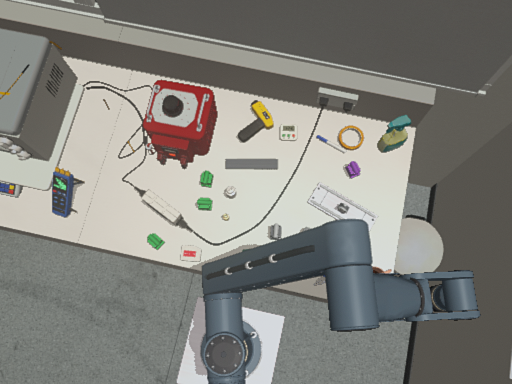

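The scene view shows the bed at (274,157), two grey supports at (296,183) and (287,205), the bar at (194,218), and weights at (224,235), (254,247) and (314,162). The green and purple look-alikes are separate from these. The top view has the bed at (342,208) and the bar at (251,164). Next I'll zoom in and take measurements.

```bash
python3 - <<'E'
from h import *
s=cv2.imread('pics/scene0.png');t=cv2.imread('pics/top0.png')
a=cv2.resize(s[125:265,170:350],None,fx=4.4,fy=4.2,interpolation=cv2.INTER_CUBIC)
cv2.imwrite('pics/a.png',a)
P=np.load('sceneP.npy');T=np.load('topP.npy')
def q(P,pts):
    for u,v in pts: print((u,v),np.round(P[v,u],3))
q(P,[(274,150),(296,180),(287,202),(194,218),(224,230),(254,245),(314,160)])
print();q(T,[(342,208),(251,164),(231,190),(226,216),(274,231),(307,232)])
E
```

```text
(274, 150) [ 0.565 -0.269  0.052]
(296, 180) [ 0.443 -0.167  0.044]
(287, 202) [ 0.429 -0.06   0.047]
(194, 218) [0.67  0.086 0.007]
(224, 230) [0.537 0.135 0.063]
(254, 245) [0.447 0.129 0.039]
(314, 160) [ 0.428 -0.289  0.041]

(342, 208) [ 0.564 -0.28   0.059]
(251, 164) [0.67  0.082 0.015]
(231, 190) [0.54  0.126 0.068]
(226, 216) [0.446 0.123 0.05 ]
(274, 231) [ 0.43  -0.058  0.05 ]
(307, 232) [ 0.308 -0.141  0.757]
```

View pics/a.png

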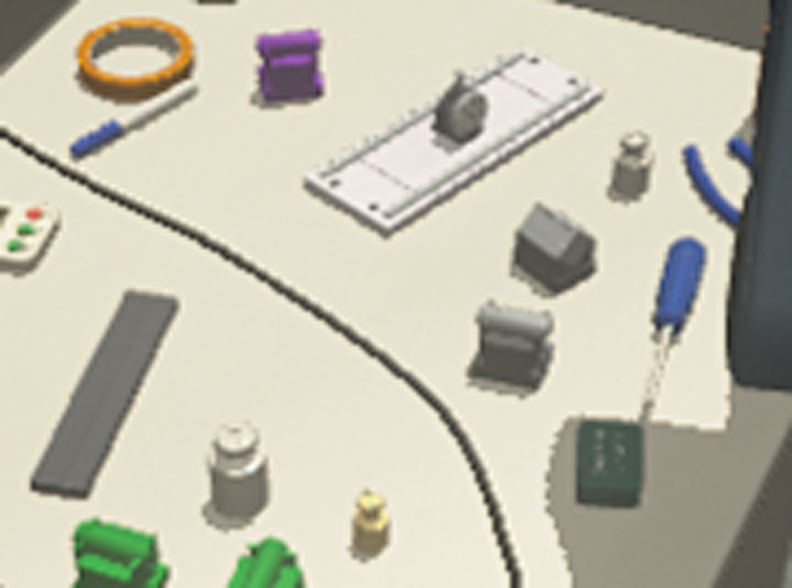

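The crop shows the knife-edge support at about (555,248), the rod support at (512,345), and the bed with its dial disc facing right and down, toward the robot. The 500 g weight is at (238,475), the 200 g at (632,165) and the brass one at (370,525). Next I'll fit their poses from both clouds.

```bash
cat > fit.py <<'E'
from h import *
def rect(p):
    (c,(w,h),a)=cv2.minAreaRect((p[:,:2]*1000).astype(np.float32))
    if w<h: w,h,a=h,w,a+90
    return np.round(c,1),round(w,1),round(h,1),round((a+90)%180-90,1)
def near(P,c,r,lo,hi):
    q=P.reshape(-1,3);q=q[~np.isnan(q[:,0])]
    m=(np.hypot(q[:,0]-c[0],q[:,1]-c[1])<r)&(q[:,2]>lo)&(q[:,2]<hi);return q[m]
def axis(p):
    m=np.median(p,0);d=p[:,:2]-p[:,:2].mean(0);w,v=np.linalg.eigh(d.T@d)
    return np.round(np.degrees(np.arctan2(v[1,1],v[0,1])),1)
E
python3 - <<'E'
from fit import *
for n in('scene','top'):
    P=np.load(n+'P.npy');print(n)
    b=near(P,(.6,0),.06,-.03,.03);print('bench',np.round([np.median(b[:,2]),b[:,2].std()],4),len(b))
    for nm,c,r,zs in(('bar',(.67,.085),.13,[(.006,.02)]),('bed',(.565,-.275),.15,[(.008,.03),(.03,.09),(.055,.09)]),('rod',(.43,-.06),.045,[(.008,.07),(.046,.07),(.05,.07)]),
        ('knife',(.445,-.167),.045,[(.008,.07),(.038,.07),(.047,.07)]),('w500',(.537,.13),.04,[(.008,.08),(.015,.035),(.058,.08)]),('w200',(.428,-.289),.035,[(.008,.07),(.04,.07)]),('w100',(.447,.126),.03,[(.008,.07),(.035,.06)])):
        for lo,hi in zs:
            p=near(P,c,r,lo,hi)
            if len(p)>4: print(nm,lo,len(p),rect(p),'ax',axis(p),'med',np.round(np.median(p,0)*1000,1),'zmax',np.round(np.percentile(p[:,2],97)*1000,1))
s=cv2.imread('pics/scene0.png')[130:215,235:330];cv2.imwrite('pics/b.png',cv2.resize(s,None,fx=7,fy=7,interpolation=cv2.INTER_LANCZOS4))
E
```

```text
scene
bench [-0.0008  0.0027] 837
bar 0.006 610 (array([690.4, 108.9]), 218.1, 177.6, -53.6) ax 99.6 med [672.1  93.6   9.2] zmax 14.4
bed 0.008 1124 (array([ 552.5, -265.2]), 267.5, 256.9, -52.4) ax 64.9 med [ 569.5 -275.4   11.9] zmax 26.5
bed 0.03 219 (array([ 557.2, -287.3]), 293.4, 142.5, -25.7) ax 168.3 med [ 560.7 -284.4   44. ] zmax 64.8
bed 0.055 16 (array([ 569.2, -281.2]), 23.3, 10.5, -66.2) ax 130.8 med [ 572.8 -287.2   62.1] zmax 73.9
rod 0.008 274 (array([431.3, -62.2]), 50.6, 43.7, 7.6) ax -162.4 med [427.7 -53.8  38. ] zmax 55.2
rod 0.046 81 (array([431.5, -64.9]), 48.6, 26.0, 6.0) ax -171.2 med [432.2 -60.7  51.8] zmax 56.1
rod 0.05 57 (array([430.9, -62.7]), 48.6, 15.2, 16.3) ax -170.2 med [433.2 -62.2  52.5] zmax 56.3
knife 0.008 245 (array([ 443.8, -175.8]), 50.5, 45.9, -26.0) ax 178.2 med [ 441.6 -166.    34.6] zmax 53.2
knife 0.038 100 (array([ 446.1, -172.4]), 49.4, 33.0, -17.3) ax 160.5 med [ 445.2 -170.4   44.7] zmax 54.0
knife 0.047 36 (array([ 447.1, -173. ]), 43.1, 12.6, -27.8) ax 152.4 med [ 447.1 -173.8   50.5] zmax 54.3
w500 0.008 230 (array([540. , 133
[... 1425 characters left out ...]
 0.008 24 (array([ 464., -153.]), 57.7, 20.4, -80.3) ax 109.2 med [ 464.5 -166.    38.5] zmax 56.3
knife 0.038 13 (array([ 465.2, -167.2]), 28.1, 11.5, -66.3) ax 124.4 med [ 467.1 -171.9   44. ] zmax 57.3
w500 0.008 120 (array([536.9, 128.2]), 69.5, 47.3, -17.5) ax 134.5 med [536.6 128.   49.1] zmax 71.7
w500 0.015 17 (array([530.5, 128. ]), 33.5, 11.1, -78.5) ax 104.3 med [528.4 121.7  21. ] zmax 32.4
w500 0.058 37 (array([543., 130.]), 25.8, 22.3, 11.7) ax 175.8 med [541.1 129.4  65.9] zmax 73.5
w100 0.008 47 (array([444.1, 124. ]), 48.1, 47.4, 64.5) ax 104.3 med [445.1 125.7  27. ] zmax 49.5
w100 0.035 14 (array([448.8, 128.7]), 12.9, 12.2, -48.6) ax 71.7 med [447.7 128.6  42.6] zmax 52.4
```

View pics/b.png

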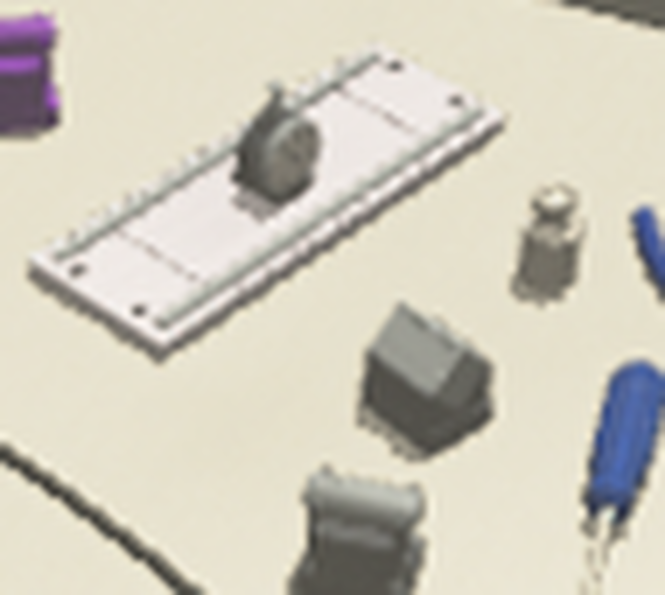

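The dial faces the robot side, so the bed's left end is the lower-left one in this view, at (160,350) in the crop. Next I'll refine the poses: image edges for the bed and bar, distance models for the supports.

```bash
cat > ref.py <<'E'
from fit import *
from scipy.optimize import minimize,least_squares
def proj(s,X):
    E=np.linalg.inv(np.array(s['extrinsics']));p=X@E[:3,:3].T+E[:3,3]
    f=192/np.tan(np.radians(s['fov_y'])/2);return s['cx']+f*p[:,0]/-p[:,2],s['cy']+f*p[:,1]/p[:,2]
def grad(s,k=1.2):
    g=cv2.GaussianBlur(s['image'].astype(np.float32),(0,0),k)
    return np.sqrt(sum(cv2.Sobel(g,cv2.CV_32F,a,1-a)**2 for a in(0,1)).sum(2))
def seg(a,b,n=60): return np.linspace(a,b,n)
def W(p,L,th=None):
    c,s=np.cos(p[2]),np.sin(p[2]);return np.c_[p[0]+c*L[:,0]-s*L[:,1],p[1]+s*L[:,0]+c*L[:,1],L[:,2]]
def outline(hx,hy,z):
    c=[(-hx,-hy,z),(hx,-hy,z),(hx,hy,z),(-hx,hy,z)];return np.vstack([seg(c[i],c[(i+1)%4]) for i in range(4)])
BAR=outline(.02,.1,.010)
BED=np.vstack([outline(.046,.125,.012),seg((-.03,.08,.012),(.03,.08,.012)),seg((-.03,-.08,.012),(.03,-.08,.012))])
def efit(ss,L,p0):
    p=np.array(p0,float)
    for k in(3,1.5,1):
        G=[grad(s,k) for s in ss]
        def cost(x):
            X=W(x*sc,L);r=0
            for s,g in zip(ss,G):
                u,v=proj(s,X);r-=cv2.remap(g,u.astype(np.float32)[None],v.astype(np.float32)[None],1).mean()
            return r
        sc=np.array([.001,.001,.01]);x0=p/sc
        p=minimize(cost,x0,method='Nelder-Mead',options=dict(initial_simplex=np.vstack([x0]+[x0+5*e/k for e in np.eye(3)]),maxiter=400)).x*sc
    return p
def box(q,c,h):
    d=np.abs(q-c)-h;return np.linalg.norm(np.maximum(d,0),axis=1)+np.minimum(d.max(1),0)
def sdf(kind,q):
    foot=box(q,(0,0,.007),(.025,.02,.007))
    if kind=='bar': return box(q,(0,0,.005),(.02,.1,.005))
    if kind=='rod':
        r=np.hypot(q[:,1],q[:,2]-.046)-.009;e=np.abs(q[:,0])-.025
        cy=np.minimum(np.maximum(r,e),0)+np.hypot(np.maximum(r,0),np.maximum(e,0))
        return np.min([foot,box(q,(0,0,.02),(.018,.02,.02)),cy],0)
    a=np.arctan2(19,20);n=np.abs(q[:,1])*np.sin(a)+(q[:,2]-.055)*np.cos(a)
    return np.minimum(foot,np.maximum(box(q,(0,0,.0275),(.022,.02,.0275)),n))
def sfit(kind,P,p0,r,zlo=.006,zoff=0):
    q=near(P,p0[:2],r,zlo+zoff,.09+zoff)
    def f(x):
        c,s=np.cos(x[2]),np.sin(x[2]);d=q[:,:2]-x[:2]
        return sdf(kind,np.c_[c*d[:,0]+s*d[:,1],-s*d[:,0]+c*d[:,1],q[:,2]-x[3]])
    o=least_squares(f,[*p0,zoff],loss='soft_l1',f_scale=.0015,x_scale=[.01,.01,.1,.01],diff_step=1e-4);return o.x,np.median(np.abs(f(o.x)))
E
cat > m.py <<'E'
from ref import *
sc=snap('scene');tp=snap('top');r=np.radians
fm=lambda p:np.round([p[0]*1e3,p[1]*1e3,np.degrees(p[2])]+[v*1e3 for v in p[3:]],1)
for nm,L,p0 in(('bed',BED,(.57,-.28,r(-28))),('bar',BAR,(.672,.085,r(9)))):
    for ss in([sc],[tp],[sc,tp]): print(nm,len(ss),fm(efit(ss,L,p0)))
for kind,p0 in(('rod',(.43,-.063,r(9))),('knife',(.445,-.172,r(-28))),('bar',(.672,.085,r(9)))):
    for s in(sc,tp):
        x,m=sfit(kind,cloud(s),p0,.13 if kind=='bar' else .045);print(kind,fm(x),round(m*1e3,2))
E
python3 m.py
```

```text
bed 1 [ 578.4 -240.7  -19.4]
bed 1 [ 573.6 -280.2  -18.2]
bed 2 [ 566.8 -272.9  -20.9]
bar 1 [669.3  88.   12.4]
bar 1 [672.1  81.6  12.5]
bar 2 [671.3  84.6  12.5]
rod [431.3 -65.2   9.9  -1. ] 1.36
rod [432.  -64.1   8.9   1.4] 2.13
knife [ 446.3 -177.4  -27.3   -2.5] 1.26
knife [ 456.1 -163.7  -47.    -8.5] 1.59
bar [6.862e+02 8.170e+01 5.500e+00 1.000e-01] 3.44
bar [685.1  86.9   4.4   9. ] 13.79
```

```bash
cat >> ref.py <<'E'
def ray(s,u,v,z):
    E=np.array(s['extrinsics']);f=192/np.tan(np.radians(s['fov_y'])/2)
    d=E[:3,:3]@np.array([(u-s['cx'])/f,-(v-s['cy'])/f,-1]);return E[:3,3]+d*(z-E[2,3])/d[2]
E
python3 - <<'E'
from ref import *
sc=snap('scene');tp=snap('top')
for u,v in[(118,232),(200,278),(340,90),(412,132),(30,265),(160,350),(505,118),(375,45)]:
    print((u,v),np.round(ray(sc,235+(u+.5)/7-.5,130+(v+.5)/7-.5,.012)*1e3,1))
t=tp['image'][140:260,210:390,::-1];cv2.imwrite('pics/c.png',cv2.resize(t,None,fx=4.4,fy=4.4,interpolation=cv2.INTER_LANCZOS4))
E
```

```text
(118, 232) [ 626.6 -219.5   12. ]
(200, 278) [ 575.7 -205.    12. ]
(340, 90) [ 574.3 -371.3   12. ]
(412, 132) [ 527.5 -354.3   12. ]
(30, 265) [ 654.  -178.9   12. ]
(160, 350) [ 570.4 -149.5   12. ]
(505, 118) [ 489.3 -385.    12. ]
(375, 45) [ 573.2 -414.9   12. ]
```

View pics/c.png

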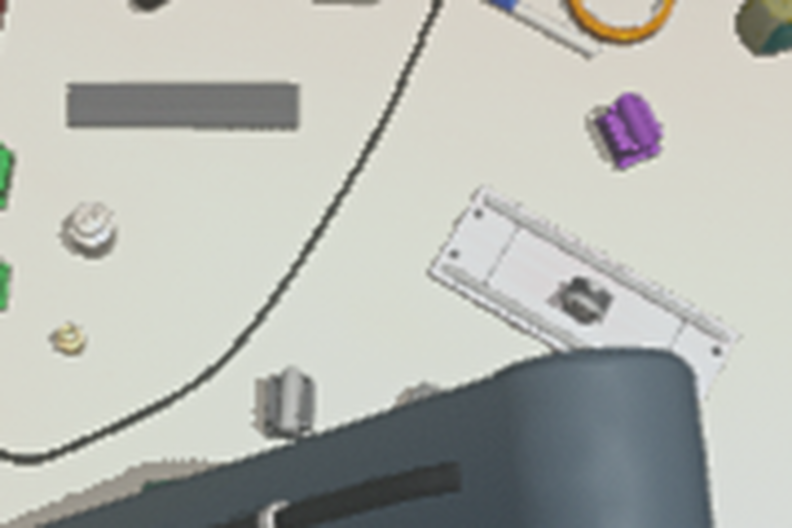

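```bash
cat > g.py <<'E'
# usage: g.py x y z yawY(deg, world angle of tool y, mod 180) ; prints tool shift and turn needed
import sys,numpy as np
from scipy.spatial.transform import Rotation as R
from station import manip
s=manip.sense();r=R.from_quat(s['tool_rot']);M=r.as_matrix()
a=[float(v) for v in sys.argv[1:]]
d=M.T@(np.array(a[:3])-s['tcp_pos']);y=np.degrees(np.arctan2(M[1,1],M[0,1]))
t=M.T@[0,0,-1] # tilt
print('t',round(s['t'],1),'tcp',np.round(s['tcp_pos'],4),'yawY',round(y,2),'gap',round(s['finger_gap'],3),'gf',round(s['gripper_force'],1),'F',np.round(s['force'],1),'q6',round(s['q'][5],2))
print('shift',np.round(d,4),'tilt',np.round(np.degrees(np.cross([0,0,1],t)),2),end=' ')
if len(a)>3: print('wz',np.round(-((a[3]-y+90)%180-90),2))
E
python3 g.py .42 -.2 .3 62.7
```

```text
t 0.3 tcp [ 0.2801 -0.5584  0.245 ] yawY -63.37 gap 0.998 gf 0.0 F [ 0.4 -0.4 -0.2] q6 -0.18
shift [ 0.2857 -0.2578 -0.0548] tilt [-0.04 -0.01  0.  ] wz 53.93
```

drive_tool:
  plan:
    - [0.0286,-0.0258,-0.0055,0,0,0,1]
    - [0.0286,-0.0258,-0.0055,0,0,0,1]
    - [0.0286,-0.0258,-0.0055,0,0,0,1]
    - [0.0286,-0.0258,-0.0055,0,0,0,1]
    - [0.0286,-0.0258,-0.0055,0,0,0,1]
    - [0.0286,-0.0258,-0.0055,0,0,0,1]
    - [0.0286,-0.0258,-0.0055,0,0,0,1]
    - [0.0286,-0.0258,-0.0055,0,0,0,1]
    - [0.0286,-0.0258,-0.0055,0,0,0,1]
    - [0.0286,-0.0258,-0.0055,0,0,0,1]

```text
t: 1.3
tcp_pos: [0.4205, -0.1983, 0.3007]
tool_rot: [0.973, 0.23, 0.0, 0.0]
force: [-0.2, 0.3, 0.3]
finger_gap: 1.001
gripper_force: 0.0
```

```bash
python3 g.py .45 .17 .3 62.7
```

```text
t 1.3 tcp [ 0.4205 -0.1983  0.3007] yawY -63.38 gap 1.001 gf 0.0 F [-0.2  0.3  0.3] q6 0.42
shift [ 0.1914 -0.3161  0.0006] tilt [ 0.02 -0.01  0.  ] wz 53.92
```

drive_tool:
  plan:
    - [0.02,-0.033,0,0,0,0,1]
    - [0.02,-0.033,0,0,0,0,1]
    - [0.02,-0.033,0,0,0,0,1]
    - [0.02,-0.033,0,0,0,0,1]
    - [0.02,-0.033,0,0,0,0,1]
    - [0.02,-0.033,0,0,0,0,1]
    - [0.02,-0.033,0,0,0,0,1]
    - [0.02,-0.033,0,0,0,0,1]
    - [0.02,-0.033,0,0,0,0,1]
    - [0,0,0,0,0,0,1]

```text
t: 2.3
tcp_pos: [0.4479, 0.1501, 0.3005]
tool_rot: [0.972, 0.233, 0.001, -0.001]
force: [0.0, 0.0, 0.7]
finger_gap: 0.999
gripper_force: 0.0
```

```bash
sed -i 's/(.57,-.28,r(-28))/(.574,-.285,r(-18.5))/; s/(.672,.085,r(9))/(.671,.085,r(12))/g' m.py; cat >> m.py <<'E'
import sys
t=tp['image'][140:260,210:390,::-1];cv2.imwrite('pics/d.png',cv2.resize(t,None,fx=4.4,fy=4.4,interpolation=cv2.INTER_LANCZOS4))
E
python3 m.py
```

```text
bed 1 [ 534.6 -242.8  -58.6]
bed 1 [ 572.5 -280.   -19. ]
bed 2 [ 597.3 -193.3  -16.4]
bar 1 [669.3  88.1  12.4]
bar 1 [672.3  79.9  12.5]
bar 2 [670.7  87.1  12.5]
rod [431.6 -65.6   8.9  -1.1] 1.17
rod [433.  -65.5   9.1   1.1] 1.99
knife [ 446.3 -177.   -25.8   -1.9] 1.16
knife [ 447.8 -174.8  -28.4   -1.7] 1.92
bar [684.9  85.3   3.3  -0. ] 3.39
bar [686.8  80.2 -40.9  10.5] 23.8
```

View pics/d.png

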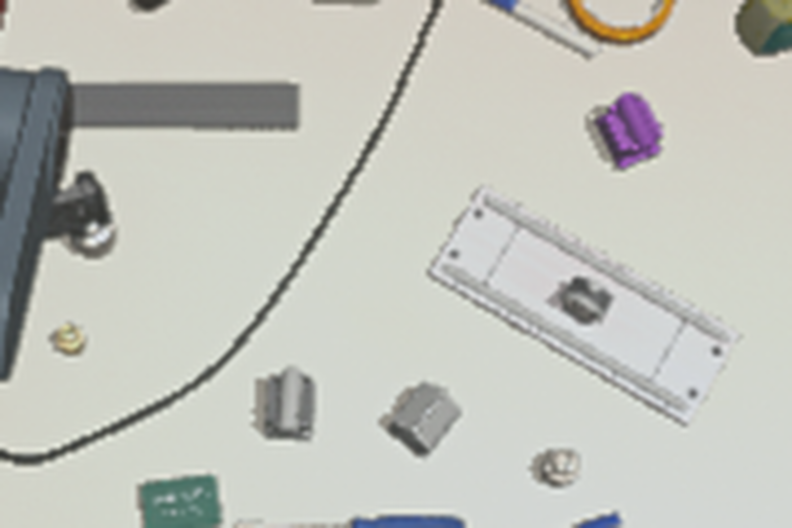

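The top view is now clear. The left line runs (518,230)–(486,282) and the right line (686,322)–(655,378). The bed corners are at (482,187), (428,270), (690,424) and (740,338), and the bar corners at (67,83), (298,83) and (298,130).

```bash
python3 - <<'E'
from ref import *
tp=snap('top')
f=lambda u,v,z:np.round(ray(tp,210+(u+.5)/4.4-.5,140+(v+.5)/4.4-.5,z)*1e3,1)
for u,v in[(518,230),(486,282),(686,322),(655,378),(482,187),(428,270),(690,424),(740,338)]: print((u,v),f(u,v,.012))
for u,v in[(67,83),(298,83),(298,129),(67,127)]: print((u,v),f(u,v,.01))
P=cloud(tp); print(np.round(np.nanmedian(P[160:200,262:280,2])*1e3,1))
# subpixel dark-line search, both cams: sweep line at y=+-80 within bed frame
for s in (snap('scene'),tp):
    g=cv2.cvtColor(s['image'],cv2.COLOR_RGB2GRAY).astype(np.float32)
    g=cv2.resize(g,None,fx=4,fy=4,interpolation=cv2.INTER_CUBIC)
    for yaw in(-17.5,-18,-18.5,-19,-19.5,-20):
        o=[]
        for sg in(1,-1):
            best=(1e9,0)
            for y in np.arange(60,100,.5):
                X=W((.574,-.2825,np.radians(yaw)),np.c_[np.linspace(-.02,.02,80),np.full(80,sg*y/1e3),np.full(80,.012)])
                u,v=proj(s,X);b=cv2.remap(g,(u*4+1.5).astype(np.float32)[None],(v*4+1.5).astype(np.float32)[None],1).mean()
                best=min(best,(b,sg*y))
            o.append((round(float(best[0]),1),best[1]))
        print(yaw,o)
E
```

```text
(518, 230) [ 625.9 -220.9   12. ]
(486, 282) [ 575.3 -202.9   12. ]
(686, 322) [ 577.7 -373.6   12. ]
(655, 378) [ 524.7 -356.3   12. ]
(482, 187) [ 656.7 -183.8   12. ]
(428, 270) [ 574.9 -153.    12. ]
(690, 424) [ 492.5 -391.3   12. ]
(740, 338) [ 573.9 -420.1   12. ]
(67, 83) [671.7 184.8  10. ]
(298, 83) [715.1 -10.6  10. ]
(298, 129) [674.2 -19.3  10. ]
(67, 127) [632.8 175.4  10. ]
2.0
-17.5 [(125.5, np.float64(99.5)), (204.8, np.float64(-84.0))]
-18 [(121.8, np.float64(99.5)), (204.7, np.float64(-84.0))]
-18.5 [(118.3, np.float64(99.5)), (204.5, np.float64(-84.0))]
-19 [(114.6, np.float64(99.5)), (204.3, np.float64(-84.0))]
-19.5 [(110.9, np.float64(99.5)), (204.1, np.float64(-84.0))]
-20 [(107.0, np.float64(99.5)), (204.1, np.float64(-84.0))]
-17.5 [(187.3, np.float64(76.5)), (187.4, np.float64(-83.5))]
-18 [(187.1, np.float64(76.5)), (187.4, np.float64(-83.5))]
-18.5 [(187.0, np.float64(76.5)), (187.6, np.float64(-83.5))]
-19 [(186.8, np.float64(76.5)), (187.8, np.float64(-83.5))]
-19.5 [(186.8, np.float64(76.5)), (188.0, np.float64(-83.5))]
-20 [(186.8, np.float64(76.5)), (188.2, np.float64(-83.5))]
```

```bash
cat > prof.py <<'E'
from ref import *
def prof(s,c,yaw,ys,xs,z):
    g=cv2.GaussianBlur(s['image'].astype(np.float32).mean(2),(0,0),.6);o=[]
    for x in xs:
        X=W((*c,np.radians(yaw)),np.c_[np.full(len(ys),x/1e3),np.array(ys)/1e3,np.full(len(ys),z)])
        u,v=proj(s,X);o.append(cv2.remap(g,u.astype(np.float32)[None],v.astype(np.float32)[None],1).mean())
    return np.array(o)
E
python3 - <<'E'
from prof import *
xs=np.arange(-58,59,2);print(xs)
for n in('scene','top'):
    s=snap(n)
    for yaw in (-19,): print(n,prof(s,(.573,-.286),yaw,np.linspace(-110,-35,200),xs,.012).astype(int).tolist())
E
```

```text
[-58 -56 -54 -52 -50 -48 -46 -44 -42 -40 -38 -36 -34 -32 -30 -28 -26 -24
 -22 -20 -18 -16 -14 -12 -10  -8  -6  -4  -2   0   2   4   6   8  10  12
  14  16  18  20  22  24  26  28  30  32  34  36  38  40  42  44  46  48
  50  52  54  56  58]
scene [204, 186, 162, 142, 134, 143, 163, 185, 198, 197, 187, 178, 177, 185, 197, 209, 219, 225, 228, 229, 229, 230, 230, 229, 229, 229, 229, 229, 228, 228, 227, 224, 222, 219, 216, 213, 210, 207, 206, 205, 206, 205, 202, 194, 181, 168, 159, 158, 164, 172, 179, 184, 189, 194, 200, 205, 209, 212, 214]
top [211, 211, 211, 209, 202, 189, 173, 168, 176, 186, 185, 177, 172, 173, 179, 186, 196, 205, 210, 211, 211, 211, 211, 212, 212, 212, 211, 211, 210, 210, 210, 210, 211, 211, 211, 211, 211, 211, 211, 211, 210, 210, 210, 207, 200, 187, 175, 169, 172, 178, 185, 193, 198, 201, 203, 206, 208, 209, 209]
```

```bash
python3 g.py .447 -.176 .15 62.8
```

```text
t 2.6 tcp [0.448  0.1452 0.3003] yawY -63.48 gap 1.005 gf 0.0 F [0.1 1.  0.7] q6 1.18
shift [-0.1443  0.2869  0.1504] tilt [ 0.01  0.02 -0.  ] wz 53.72
```

drive_tool:
  plan:
    - [-0.0144,0.0287,0.015,0,0,0,1]
    - [-0.0144,0.0287,0.015,0,0,0,1]
    - [-0.0144,0.0287,0.015,0,0,0,1]
    - [-0.0144,0.0287,0.015,0,0,0,1]
    - [-0.0144,0.0287,0.015,0,0,0,1]
    - [-0.0144,0.0287,0.015,0,0,0,1]
    - [-0.0144,0.0287,0.015,0,0,0,1]
    - [-0.0144,0.0287,0.015,0,0,0,1]
    - [-0.0144,0.0287,0.015,0,0,0,1]
    - [-0.0144,0.0287,0.015,0,0,0,1]

```text
t: 3.6
tcp_pos: [0.4473, -0.1774, 0.1499]
tool_rot: [0.973, 0.229, 0.0, 0.0]
force: [0.2, -0.1, -0.2]
finger_gap: 1.0
gripper_force: 0.0
```

drive_tool:
  plan:
    - [0,0,0,0,0,6.7,1]
    - [0,0,0,0,0,6.7,1]
    - [0,0,0,0,0,6.7,1]
    - [0,0,0,0,0,6.7,1]
    - [0,0,0,0,0,6.7,1]
    - [0,0,0,0,0,6.7,1]
    - [0,0,0,0,0,6.7,1]
    - [0,0,0,0,0,6.7,1]
    - [0,0,0,0,0,0,1]

```text
t: 4.5
tcp_pos: [0.4475, -0.1759, 0.1505]
tool_rot: [0.972, -0.234, 0.0, 0.0]
force: [-0.1, -0.3, 0.1]
finger_gap: 0.999
gripper_force: 0.0
```

```bash
python3 g.py .447 -.176 .021 62.8; python3 -c "
from h import *
s=snap('scene')['image'][120:230,240:340,::-1];cv2.imwrite('pics/e.png',cv2.resize(s,None,fx=5.4,fy=5.4,interpolation=2))"
```

```text
t 4.5 tcp [ 0.4475 -0.1759  0.1505] yawY -117.08 gap 0.999 gf 0.0 F [-0.1 -0.3  0.1] q6 1.44
shift [-0.0004  0.0003  0.1295] tilt [ 0.01 -0.02  0.  ] wz 0.12
```

View pics/e.png

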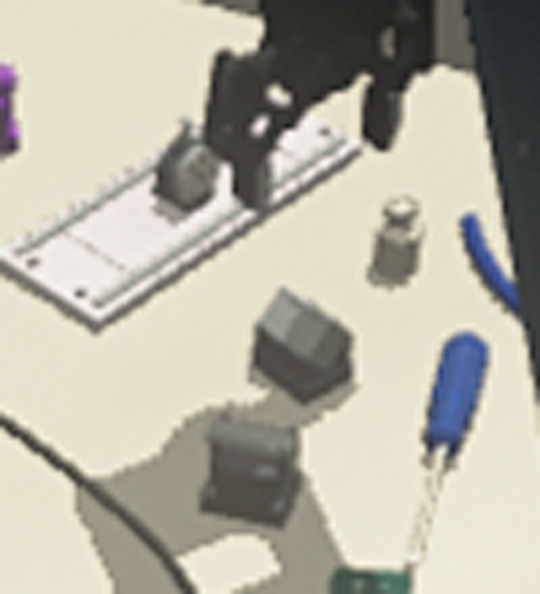

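The gripper is over the knife-edge support, with its fingers lined up on the flat sides. Descending and gripping.

drive_tool:
  plan:
    - [0,0,0.02,0,0,0,1]
    - [0,0,0.02,0,0,0,1]
    - [0,0,0.02,0,0,0,1]
    - [0,0,0.02,0,0,0,1]
    - [0,0,0.02,0,0,0,1]
    - [0,0,0.015,0,0,0,1]
    - [0,0,0.01,0,0,0,1]
    - [0,0,0.0045,0,0,0,1]
    - [0,0,0,0,0,0,1]

```text
t: 5.45
tcp_pos: [0.4478, -0.1749, 0.0205]
tool_rot: [0.972, -0.233, -0.0, -0.0]
force: [0.6, -0.8, 0.2]
finger_gap: 0.998
gripper_force: 0.0
```

drive_tool:
  plan:
    - [0,0,0,0,0,0,-1]
    - [0,0,0,0,0,0,-1]
    - [0,0,0,0,0,0,-1]
    - [0,0,0,0,0,0,-1]
    - [0,0,0,0,0,0,-1]
    - [0,0,0,0,0,0,-1]
    - [0,0,0,0,0,0,-1]
    - [0,0,0,0,0,0,-1]
  newtons: 40

```text
t: 6.25
tcp_pos: [0.4482, -0.175, 0.0215]
tool_rot: [0.972, -0.233, 0.001, 0.0]
force: [-0.2, 0.1, 6.0]
finger_gap: 0.46
gripper_force: 41.9
```

drive_tool:
  plan:
    - [0,0,-0.005,0,0,0,-1]
    - [0,0,-0.015,0,0,0,-1]
    - [0,0,-0.02,0,0,0,-1]
    - [0,0,-0.02,0,0,0,-1]
    - [0,0,-0.02,0,0,0,-1]
    - [0,0,-0.02,0,0,0,-1]
    - [0,0,-0.02,0,0,0,-1]
    - [0,0,0,0,0,0,-1]

```text
t: 7.05
tcp_pos: [0.4489, -0.1753, 0.1427]
tool_rot: [0.972, -0.233, 0.002, 0.001]
force: [1.1, -0.7, -3.8]
finger_gap: 0.458
gripper_force: 41.1
```

```bash
python3 g.py .5997 -.2106 .141 71; python3 - <<'E'
from ref import *
s=snap('scene');g=s['image'][100:230,220:350,::-1];cv2.imwrite('pics/f.png',cv2.resize(g,None,fx=4.5,fy=4.5,interpolation=2))
P=cloud(s);x,m=sfit('knife',P,(.448,-.175,np.radians(-27)),.045,.006,.12);print(np.round(x*1e3,1),np.degrees(x[2]),m)
E
```

```text
t 7.0 tcp [ 0.4489 -0.1753  0.1427] yawY -116.96 gap 0.458 gf 41.1 F [ 1.1 -0.7 -3.8] q6 1.44
shift [ 0.1504 -0.0369  0.0024] tilt [ 0.03 -0.26  0.  ] wz -7.96
[ 445.6 -172.   565.5  142.9] 32.39982959184927 0.0051988935996201
```

drive_tool:
  plan:
    - [0.025,-0.006,0,0,0,0,-1]
    - [0.025,-0.006,0,0,0,0,-1]
    - [0.025,-0.006,0,0,0,0,-1]
    - [0.025,-0.006,0,0,0,0,-1]
    - [0.025,-0.006,0,0,0,0,-1]
    - [0.0254,-0.0069,0,0,0,0,-1]
    - [0,0,0,0,0,-4,-1]
    - [0,0,0,0,0,-4,-1]
    - [0,0,0,0,0,0,-1]

```text
t: 8.0
tcp_pos: [0.5974, -0.2093, 0.1382]
tool_rot: [0.986, -0.165, -0.002, -0.001]
force: [-0.3, -0.1, -3.2]
finger_gap: 0.461
gripper_force: 41.0
```

```bash
python3 g.py .6002 -.2108 .036 71;  python3 - <<'E'
from ref import *
s=snap('scene');g=s['image'][100:230,220:350,::-1];cv2.imwrite('pics/f.png',cv2.resize(g,None,fx=4.5,fy=4.5,interpolation=2))
E
```

```text
t 8.0 tcp [ 0.5974 -0.2093  0.1382] yawY -108.97 gap 0.461 gf 41.0 F [-0.3 -0.1 -3.2] q6 1.39
shift [0.0036 0.0006 0.1022] tilt [-0.05  0.26  0.  ] wz 0.03
```

View pics/f.png

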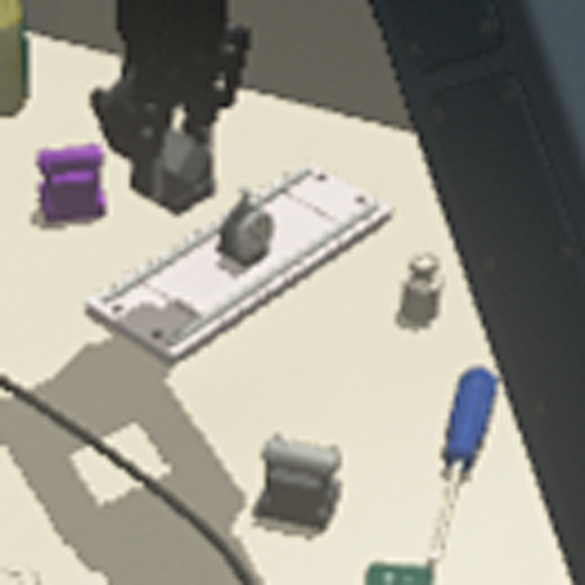

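The knife-edge support is held above the left line, at about (170,175) in the crop. Lowering partway, then correcting.

drive_tool:
  plan:
    - [0.0036,0.0006,0.02,0,0,0,-1]
    - [0,0,0.02,0,0,0,-1]
    - [0,0,0.02,0,0,0,-1]
    - [0,0,0.018,0,0,0,-1]
    - [0,0,0,0,0,0,-1]
    - [0,0,0,0,0,0,-1]

```text
t: 8.65
tcp_pos: [0.6014, -0.2116, 0.0621]
tool_rot: [0.986, -0.165, -0.001, -0.0]
force: [1.2, 0.0, -3.1]
finger_gap: 0.46
gripper_force: 41.0
```

```bash
python3 g.py .6002 -.2108 .036 71; python3 - <<'E'
from ref import *
s=snap('scene');g=s['image'][130:200,225:305,::-1];cv2.imwrite('pics/f2.png',cv2.resize(g,None,fx=7,fy=7,interpolation=2))
E
```

```text
t 8.7 tcp [ 0.6014 -0.2116  0.0621] yawY -109.02 gap 0.46 gf 41.0 F [ 1.2  0.  -3.1] q6 1.39
shift [-0.0013 -0.0004  0.0262] tilt [-0.02  0.1   0.  ] wz -0.02
```

View pics/f2.png

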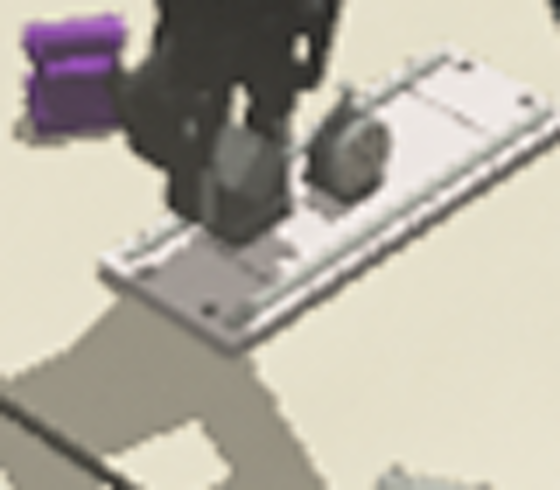

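The support hangs straight over the left line between the rails, at about (245,215) in the crop. Lowering the rest of the way.

drive_tool:
  plan:
    - [-0.001,-0.0004,0.01,0,0,0,-1]
    - [0,0,0.01,0,0,0,-1]
    - [0,0,0.005,0,0,0,-1]
    - [0,0,0.002,0,0,0,-1]
    - [0,0,0,0,0,0,-1]
    - [0,0,0,0,0,0,-1]

```text
t: 9.3
tcp_pos: [0.6012, -0.2112, 0.0359]
tool_rot: [0.986, -0.165, 0.0, 0.0]
force: [-0.5, 0.0, -3.7]
finger_gap: 0.461
gripper_force: 41.2
```

drive_tool:
  plan:
    - [0,0,0.001,0,0,0,-1]
    - [0,0,0,0,0,0,-1]

```text
t: 9.5
tcp_pos: [0.6012, -0.2112, 0.035]
tool_rot: [0.986, -0.165, 0.0, 0.0]
force: [0.2, 0.0, -2.7]
finger_gap: 0.462
gripper_force: 41.2
```

```bash
python3 g.py .6002 -.2108 .0335 71
```

```text
t 9.5 tcp [ 0.6012 -0.2112  0.035 ] yawY -108.97 gap 0.462 gf 41.2 F [ 0.2  0.  -2.7] q6 1.39
shift [-0.0011 -0.      0.0015] tilt [ 0.   -0.02  0.  ] wz 0.03
```

drive_tool:
  plan:
    - [-0.001,0,0.0007,0,0,0,-1]
    - [0,0,0,0,0,0,-1]

```text
t: 9.7
tcp_pos: [0.5999, -0.2107, 0.0341]
tool_rot: [0.986, -0.165, -0.0, -0.0]
force: [-0.4, 0.1, -3.3]
finger_gap: 0.461
gripper_force: 41.2
```

drive_tool:
  plan:
    - [0,0,0.0005,0,0,0,-1]
    - [0,0,0,0,0,0,-1]

```text
t: 9.9
tcp_pos: [0.6001, -0.2108, 0.0336]
tool_rot: [0.986, -0.165, 0.0, 0.0]
force: [-0.6, -0.5, -2.2]
finger_gap: 0.463
gripper_force: 41.3
```

drive_tool:
  plan:
    - [0,0,0.0005,0,0,0,-1]
    - [0,0,0,0,0,0,-1]

```text
t: 10.1
tcp_pos: [0.6001, -0.2108, 0.0336]
tool_rot: [0.986, -0.165, 0.0, 0.0]
force: [-1.5, 0.4, 2.0]
finger_gap: 0.461
gripper_force: 41.7
```

drive_tool:
  plan:
    - [0,0,0,0,0,0,0.3]
    - [0,0,0,0,0,0,0.3]
    - [0,0,0,0,0,0,0.3]
    - [0,0,0,0,0,0,0.3]
    - [0,0,-0.01,0,0,0,0.3]
    - [0,0,-0.02,0,0,0,0.3]
    - [0,0,-0.03,0,0,0,0.3]
    - [0,0,-0.04,0,0,0,0.3]
    - [0,0,-0.04,0,0,0,1]
    - [0,0,-0.02,0,0,0,1]

```text
t: 11.1
tcp_pos: [0.6018, -0.2116, 0.1979]
tool_rot: [0.986, -0.165, 0.003, 0.001]
force: [1.3, -1.0, 0.0]
finger_gap: 0.956
gripper_force: 0.0
```

```bash
python3 g.py .4325 -.0655 .19 99
```

```text
t 11.1 tcp [ 0.6018 -0.2116  0.1979] yawY -108.96 gap 0.956 gf 0.0 F [ 1.3 -1.   0. ] q6 1.39
shift [-0.2076 -0.0832  0.0064] tilt [ 0.07 -0.39  0.  ] wz -27.96
```

drive_tool:
  plan:
    - [-0.0346,-0.0139,0,0,0,0,1]
    - [-0.0346,-0.0139,0,0,0,0,1]
    - [-0.0346,-0.0139,0,0,0,0,1]
    - [-0.0346,-0.0139,0,0,0,0,1]
    - [-0.0346,-0.0139,0,0,0,0,1]
    - [-0.0346,-0.0139,0,0,0,0,1]
    - [0,0,0.01,0,0,-7,1]
    - [0,0,0.01,0,0,-7,1]
    - [0,0,0.01,0,0,-7,1]
    - [0,0,0.01,0,0,-7,1]

```text
t: 12.1
tcp_pos: [0.4312, -0.0645, 0.1536]
tool_rot: [0.997, 0.081, 0.001, 0.0]
force: [0.4, 0.2, -0.1]
finger_gap: 1.002
gripper_force: 0.0
```

```bash
python3 g.py .4325 -.0655 .021 99; python3 - <<'E'
from ref import *
for n in('scene','top'):
    s=snap(n);x,m=sfit('knife',cloud(s),(.5997,-.2106,np.radians(-19)),.03,.014,.012);print(n,np.round(x*1e3,1),np.degrees(x[2]),m)
    print(prof(s) if 0 else '')
E
```

```text
t 12.1 tcp [ 0.4312 -0.0645  0.1536] yawY -80.67 gap 1.002 gf 0.0 F [ 0.4  0.2 -0.1] q6 1.0
shift [0.0009 0.0011 0.1326] tilt [ 0.06 -0.09  0.  ] wz 0.33
scene [ 598.7 -212.4 -345.    10.4] -19.766449379043653 0.0015547878697459066

top [ 600.3 -209.9 -321.2   11.3] -18.4024464162396 0.0015009632893625436
```

drive_tool:
  plan:
    - [0.0009,0.0011,0.02,0,0,0.3,1]
    - [0,0,0.02,0,0,0,1]
    - [0,0,0.02,0,0,0,1]
    - [0,0,0.02,0,0,0,1]
    - [0,0,0.02,0,0,0,1]
    - [0,0,0.017,0,0,0,1]
    - [0,0,0.01,0,0,0,1]
    - [0,0,0.005,0,0,0,1]
    - [0,0,0,0,0,0,1]

```text
t: 13.1
tcp_pos: [0.4321, -0.0655, 0.0211]
tool_rot: [0.997, 0.076, -0.0, -0.0]
force: [-0.5, -0.2, 0.3]
finger_gap: 1.001
gripper_force: 0.0
```

drive_tool:
  plan:
    - [0,0,0,0,0,0,-1]
    - [0,0,0,0,0,0,-1]
    - [0,0,0,0,0,0,-1]
    - [0,0,0,0,0,0,-1]
    - [0,0,0,0,0,0,-1]
    - [0,0,0,0,0,0,-1]
    - [0,0,0,0,0,0,-1]
    - [0,0,0,0,0,0,-1]
  newtons: 40

```text
t: 13.9
tcp_pos: [0.4322, -0.0654, 0.0218]
tool_rot: [0.997, 0.076, 0.001, 0.0]
force: [-0.4, 0.4, 6.4]
finger_gap: 0.462
gripper_force: 41.7
```

drive_tool:
  plan:
    - [0,0,-0.005,0,0,0,-1]
    - [0,0,-0.015,0,0,0,-1]
    - [0,0,-0.02,0,0,0,-1]
    - [0,0,-0.02,0,0,0,-1]
    - [0,0,-0.02,0,0,0,-1]
    - [0,0,-0.025,0,0,0,-1]
    - [0,0,-0.025,0,0,0,-1]
    - [0,0,-0.02,0,0,0,-1]
    - [0,0,0,0,0,0,-1]

```text
t: 14.8
tcp_pos: [0.433, -0.0657, 0.1731]
tool_rot: [0.997, 0.076, 0.002, 0.001]
force: [1.2, -0.3, -3.8]
finger_gap: 0.464
gripper_force: 41.2
```

```bash
python3 g.py .5477 -.3618 .171 71
```

```text
t 14.8 tcp [ 0.433  -0.0657  0.1731] yawY -81.26 gap 0.464 gf 41.2 F [ 1.2 -0.3 -3.8] q6 1.01
shift [0.0684 0.31   0.0032] tilt [ 0.15 -0.25  0.  ] wz 27.74
```

drive_tool:
  plan:
    - [0.0076,0.0344,0,0,0,0,-1]
    - [0.0076,0.0344,0,0,0,0,-1]
    - [0.0076,0.0344,0,0,0,0,-1]
    - [0.0076,0.0344,0,0,0,0,-1]
    - [0.0076,0.0344,0,0,0,0,-1]
    - [0.0076,0.0344,0,0,0,0,-1]
    - [0.0076,0.0344,0,0,0,0,-1]
    - [0.0076,0.0344,0,0,0,0,-1]
    - [0.0076,0.0344,0,0,0,0,-1]
    - [0,0,0,0,0,0,-1]

```text
t: 15.8
tcp_pos: [0.5476, -0.3661, 0.169]
tool_rot: [0.997, 0.075, 0.001, 0.002]
force: [0.1, -0.1, -3.5]
finger_gap: 0.459
gripper_force: 41.6
```

drive_tool:
  plan:
    - [0,0,0.01,0,0,7,-1]
    - [0,0,0.02,0,0,7,-1]
    - [0,0,0.02,0,0,7,-1]
    - [0,0,0.02,0,0,6.7,-1]
    - [0,0,0.02,0,0,0,-1]
    - [0,0,0,0,0,0,-1]
    - [0,0,0,0,0,0,-1]

```text
t: 16.5
tcp_pos: [0.5456, -0.3599, 0.0796]
tool_rot: [0.986, -0.165, -0.001, -0.001]
force: [-0.1, -0.6, -3.0]
finger_gap: 0.465
gripper_force: 41.5
```

```bash
python3 g.py .5477 -.3618 .0335 71; python3 - <<'E'
from ref import *
s=snap('scene');g=s['image'][110:200,225:325,::-1];cv2.imwrite('pics/h.png',cv2.resize(g,None,fx=6.5,fy=6.5,interpolation=2))
E
```

```text
t 16.5 tcp [ 0.5456 -0.3599  0.0796] yawY -108.95 gap 0.465 gf 41.5 F [-0.1 -0.6 -3. ] q6 1.15
shift [0.0027 0.0012 0.0461] tilt [-0.09  0.19  0.  ] wz 0.05
```

View pics/h.png

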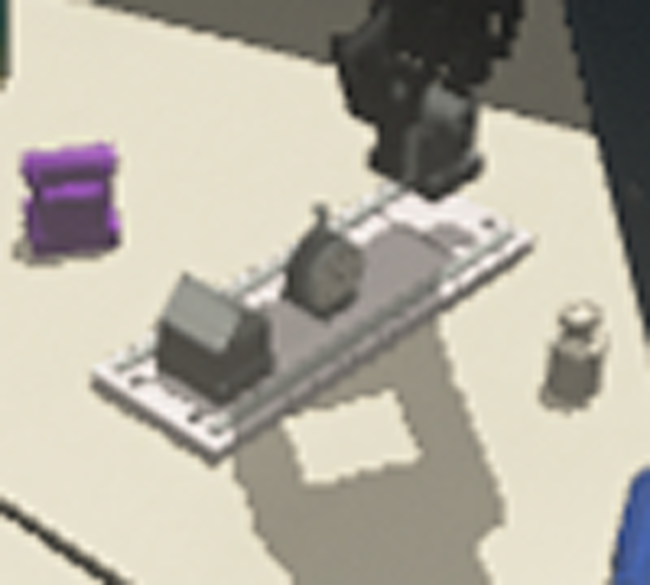

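The knife-edge support sits square in the channel at (215,335), with its ridge across the bed. The rod support is above the right line at (435,130). Lowering it now.

drive_tool:
  plan:
    - [0.0022,0.0012,0.015,0,0,0,-1]
    - [0,0,0.015,0,0,0,-1]
    - [0,0,0.008,0,0,0,-1]
    - [0,0,0.004,0,0,0,-1]
    - [0,0,0.001,0,0,0,-1]
    - [0,0,0,0,0,0,-1]
    - [0,0,0,0,0,0,-1]

```text
t: 17.25
tcp_pos: [0.5486, -0.3631, 0.0386]
tool_rot: [0.986, -0.165, 0.0, 0.0]
force: [-0.0, -0.5, -2.9]
finger_gap: 0.462
gripper_force: 41.7
```

```bash
python3 g.py .5477 -.3618 .0335 71
```

```text
t 17.2 tcp [ 0.5486 -0.3631  0.0386] yawY -108.97 gap 0.462 gf 41.7 F [-0.  -0.5 -2.9] q6 1.15
shift [-0.0013 -0.001   0.0051] tilt [ 0.02 -0.05  0.  ] wz 0.03
```

drive_tool:
  plan:
    - [-0.001,-0.001,0.003,0,0,0,-1]
    - [0,0,0.001,0,0,0,-1]
    - [0,0,0,0,0,0,-1]
    - [0,0,0,0,0,0,-1]

```text
t: 17.65
tcp_pos: [0.5476, -0.3616, 0.0341]
tool_rot: [0.986, -0.165, 0.0, 0.0]
force: [0.9, 0.3, -3.1]
finger_gap: 0.464
gripper_force: 41.7
```

drive_tool:
  plan:
    - [0,0,0.0005,0,0,0,-1]
    - [0,0,0,0,0,0,-1]

```text
t: 17.85
tcp_pos: [0.5477, -0.3617, 0.0339]
tool_rot: [0.986, -0.165, 0.0, 0.0]
force: [0.5, 0.6, -0.8]
finger_gap: 0.462
gripper_force: 41.7
```

drive_tool:
  plan:
    - [0,0,0.0005,0,0,0,-1]
    - [0,0,0,0,0,0,-1]

```text
t: 18.05
tcp_pos: [0.5478, -0.3617, 0.0339]
tool_rot: [0.986, -0.165, 0.0, 0.0]
force: [-1.8, -0.1, 3.0]
finger_gap: 0.464
gripper_force: 42.4
```

drive_tool:
  plan:
    - [0,0,0,0,0,0,0.3]
    - [0,0,0,0,0,0,0.3]
    - [0,0,0,0,0,0,0.3]
    - [0,0,0,0,0,0,0.3]
    - [0,0,-0.01,0,0,0,0.3]
    - [0,0,-0.02,0,0,0,0.3]
    - [0,0,-0.03,0,0,0,0.3]
    - [0,0,-0.04,0,0,0,0.3]
    - [0,0,-0.04,0,0,0,1]
    - [0,0,-0.02,0,0,0,1]

```text
t: 19.05
tcp_pos: [0.5491, -0.3628, 0.1981]
tool_rot: [0.986, -0.165, 0.003, 0.002]
force: [0.7, -0.3, -0.5]
finger_gap: 0.955
gripper_force: 0.0
```

```bash
python3 g.py .672 .084 .15 12.5; python3 - <<'E'
from prof import *
c=(.672,.084)
for n in('scene','top'):
    s=snap(n)
    x,m=sfit('rod',cloud(s),(.5477,-.3618,np.radians(-19)),.03,.014,.012);print(n,np.round(x*1e3,1),np.degrees(x[2]),m)
    for yaw in(12.5,):
        a=prof(s,c,yaw,np.linspace(-80,80,200),np.arange(-32,33,2),.010).astype(int)
        # lengthwise: rotate 90 so 'x' scans the bar's y
        b=prof(s,c,yaw+90,np.linspace(-15,15,60),np.arange(-112,113,2),.010).astype(int)
        print(n,'width from -32',a.tolist());print('len -112..-88',b[:13].tolist(),'88..112',b[100:].tolist())
E
```

```text
t 19.1 tcp [ 0.5491 -0.3628  0.1981] yawY -108.96 gap 0.955 gf 0.0 F [ 0.7 -0.3 -0.5] q6 1.15
shift [-0.0293 -0.4627  0.0466] tilt [ 0.17 -0.38  0.  ] wz 58.54
scene [ 545.9 -362.1 -363.2   11.6] -20.80704811607174 0.001659630055138103
scene width from -32 [220, 221, 219, 209, 183, 147, 118, 108, 110, 113, 115, 115, 115, 115, 114, 113, 113, 113, 113, 113, 114, 114, 114, 115, 120, 137, 165, 194, 212, 218, 220, 219, 219]
len -112..-88 [221, 221, 218, 211, 197, 177, 155, 137, 123, 117, 114, 114, 114] 88..112 [112, 112, 112, 109, 100, 90, 84, 89, 112, 148, 184, 207, 217]
top [ 547.7 -361.8 -331.6   12. ] -19.0 nan
top width from -32 [186, 188, 189, 188, 184, 170, 154, 133, 116, 111, 109, 111, 112, 113, 113, 113, 112, 112, 112, 112, 112, 112, 112, 112, 114, 121, 132, 157, 179, 194, 206, 208, 210]
len -112..-88 [113, 114, 115, 116, 116, 114, 112, 111, 110, 109, 108, 108, 108] 88..112 [113, 112, 113, 117, 132, 151, 178, 199, 206, 210, 210, 209, 209]
  return _methods._mean(a, axis=axis, dtype=dtype,
  ret = ret.dtype.type(ret / rcount)
```

drive_tool:
  plan:
    - [-0.003,-0.046,0.004,0,0,0,1]
    - [-0.003,-0.046,0.004,0,0,0,1]
    - [-0.003,-0.046,0.004,0,0,0,1]
    - [-0.003,-0.046,0.004,0,0,0,1]
    - [-0.003,-0.046,0.004,0,0,0,1]
    - [-0.003,-0.046,0.004,0,0,0,1]
    - [-0.003,-0.046,0.004,0,0,0,1]
    - [-0.003,-0.046,0.004,0,0,0,1]
    - [-0.003,-0.046,0.004,0,0,0,1]
    - [-0.003,-0.046,0.004,0,0,0,1]

```text
t: 20.15
tcp_pos: [0.6681, 0.0851, 0.1516]
tool_rot: [0.986, -0.165, -0.001, 0.0]
force: [0.0, -0.2, -0.2]
finger_gap: 0.996
gripper_force: 0.0
```

drive_tool:
  plan:
    - [0,0,0,0,0,-8.1,1]
    - [0,0,0,0,0,-8.1,1]
    - [0,0,0,0,0,-8.1,1]
    - [0,0,0,0,0,-8.1,1]
    - [0,0,0,0,0,-8.1,1]
    - [0,0,0,0,0,-8.1,1]
    - [0,0,0,0,0,-8.1,1]
    - [0,0,0,0,0,-8.1,1]
    - [0,0,0,0,0,-8.1,1]
    - [0,0,0,0,0,-8.1,1]

```text
t: 21.15
tcp_pos: [0.6678, 0.0832, 0.1517]
tool_rot: [0.856, 0.518, -0.001, -0.001]
force: [0.4, 0.0, 0.3]
finger_gap: 1.001
gripper_force: 0.0
```

drive_tool:
  plan:
    - [0,0,0,0,0,-8.1,1]
    - [0,0,0,0,0,-8.1,1]
    - [0,0,0,0,0,-8.1,1]
    - [0,0,0,0,0,-8.1,1]
    - [0,0,0,0,0,-8.1,1]
    - [0,0,0,0,0,0,1]

```text
t: 21.75
tcp_pos: [0.6678, 0.0832, 0.1518]
tool_rot: [0.626, 0.78, -0.001, -0.001]
force: [0.0, -0.3, -0.5]
finger_gap: 1.003
gripper_force: 0.0
```

```bash
python3 g.py .6725 .0818 .018 12.5; python3 - <<'E'
from ref import *
s=snap('scene');x,m=sfit('rod',cloud(s),(.5477,-.3618,np.radians(-19)),.03,.014,.012);print(np.round(x*1e3,1),np.degrees(x[2]),m)
s=snap('top');x,m=sfit('rod',cloud(s),(.5477,-.3618,np.radians(-19)),.03,.014,.012);print(np.round(x*1e3,1),np.degrees(x[2]),m)
E
```

```text
t 21.8 tcp [0.6678 0.0832 0.1518] yawY 12.52 gap 1.003 gf 0.0 F [ 0.  -0.3 -0.5] q6 -0.26
shift [-0.0025  0.0046  0.1338] tilt [-0.14 -0.04  0.  ] wz 0.02
[ 546.5 -361.9 -327.1   11.5] -18.74389687521811 0.0016270027268668061
[ 547.5 -359.9 -348.9   14.2] -19.990195037474205 0.0016224233399592652
```

```bash
python3 - <<'E'
from ref import *
s=snap('scene');q=near(cloud(s),(.668,.083),.07,.05,.3)
print(len(q),np.round(np.sort(q[:,2])[:25]*1e3,0))
h,e=np.histogram(q[:,2],np.arange(.05,.25,.005));print(dict(zip((e[:-1]*1e3).astype(int).tolist(),h.tolist())))
E
```

```text
1194 [150. 151. 151. 151. 152. 153. 154. 154. 154. 154. 156. 156. 156. 156.
 157. 157. 158. 158. 158. 158. 158. 158. 159. 159. 160.]
{50: 0, 55: 0, 60: 0, 65: 0, 69: 0, 74: 0, 79: 0, 84: 0, 89: 0, 94: 0, 99: 0, 104: 0, 109: 0, 114: 0, 119: 0, 124: 0, 129: 0, 134: 0, 139: 0, 144: 1, 149: 9, 154: 15, 159: 19, 164: 18, 169: 18, 174: 19, 179: 17, 184: 19, 189: 13, 194: 34, 199: 57, 204: 37, 209: 63, 214: 62, 219: 56, 224: 44, 229: 45, 234: 66, 239: 83}
```

drive_tool:
  plan:
    - [-0.0025,0.0046,0.02,0,0,0,1]
    - [0,0,0.02,0,0,0,1]
    - [0,0,0.02,0,0,0,1]
    - [0,0,0.02,0,0,0,1]
    - [0,0,0.02,0,0,0,1]
    - [0,0,0.02,0,0,0,1]
    - [0,0,0.01,0,0,0,1]
    - [0,0,0.007,0,0,0,1]
    - [0,0,0,0,0,0,1]
    - [0,0,0,0,0,0,1]

```text
t: 22.9
tcp_pos: [0.6744, 0.0817, 0.0168]
tool_rot: [0.626, 0.78, 0.0, 0.001]
force: [-0.1, 0.9, 0.1]
finger_gap: 1.0
gripper_force: 0.0
```

```bash
python3 g.py .6725 .0818 .013 12.5
```

```text
t 22.9 tcp [0.6744 0.0817 0.0168] yawY 12.51 gap 1.0 gf 0.0 F [-0.1  0.9  0.1] q6 -0.26
shift [ 0.0005 -0.0018  0.0038] tilt [ 0.07  0.02 -0.  ] wz 0.01
```

drive_tool:
  plan:
    - [0.0005,-0.0015,0.0038,0,0,0,1]
    - [0,0,0,0,0,0,-0.1]
    - [0,0,0,0,0,0,-0.1]
    - [0,0,0,0,0,0,-1]
    - [0,0,0,0,0,0,-1]
    - [0,0,0,0,0,0,-1]
    - [0,0,0,0,0,0,-1]
    - [0,0,0,0,0,0,-1]
    - [0,0,0,0,0,0,-1]
    - [0,0,0,0,0,0,-1]
  newtons: 60

```text
t: 23.9
tcp_pos: [0.6738, 0.082, 0.0135]
tool_rot: [0.626, 0.78, 0.001, 0.001]
force: [1.7, 1.4, 5.8]
finger_gap: 0.449
gripper_force: 62.8
```

```bash
python3 g.py .6725 .0818 .013 12.5
```

```text
t 23.9 tcp [0.6738 0.082  0.0135] yawY 12.52 gap 0.449 gf 62.8 F [1.7 1.4 5.8] q6 -0.26
shift [ 0.0001 -0.0013  0.0004] tilt [ 0.21  0.04 -0.  ] wz 0.02
```

drive_tool:
  plan:
    - [0,0,-0.005,0,0,0,-1]
    - [0,0,-0.01,0,0,0,-1]
    - [0,0,-0.02,0,0,0,-1]
    - [0,0,-0.02,0,0,0,-1]
    - [0,0,-0.02,0,0,0,-1]
    - [0,0,-0.025,0,0,0,-1]
    - [0,0,-0.025,0,0,0,-1]
    - [0,0,-0.025,0,0,0,-1]
    - [0,0,-0.01,0,0,0,-1]
    - [0,0,0,0,0,0,-1]

```text
t: 24.9
tcp_pos: [0.6722, 0.0819, 0.1732]
tool_rot: [0.626, 0.78, 0.0, 0.0]
force: [0.6, 0.3, -6.9]
finger_gap: 0.445
gripper_force: 61.7
```

```bash
python3 g.py .5737 -.2862 .175 -19;python3 - <<'E'
from ref import *
sc=snap('scene');tp=snap('top');cv2.imwrite('pics/i.png',cv2.resize(sc['image'][100:260,150:350,::-1],None,fx=3.7,fy=3.7,interpolation=2))
P=cloud(sc);q=near(P,(.674,.082),.12,.13,.185);d=q[:,:2]-(.6738,.082);a=np.radians(102.5)
l=d@[np.cos(a),np.sin(a)];w=d@[np.sin(a),-np.cos(a)];m=np.abs(w)<.03
for lo,hi in((-.12,-.06),(.06,.12)):
    k=m&(l>lo)&(l<hi);print(np.round(np.percentile(l[k],[1,5,95,99])*1e3,1),np.round(np.median(q[k,2]),4),k.sum())
E
```

```text
t 24.9 tcp [0.6722 0.0819 0.1732] yawY 12.53 gap 0.445 gf 61.7 F [ 0.6  0.3 -6.9] q6 -0.26
shift [-0.3379 -0.176  -0.0019] tilt [ 0.06  0.02 -0.  ] wz 31.53
[-97.3 -96.9 -66.  -64. ] 0.168 25
[60.4 61.9 97.9 98.8] 0.1681 187
```

View pics/i.png

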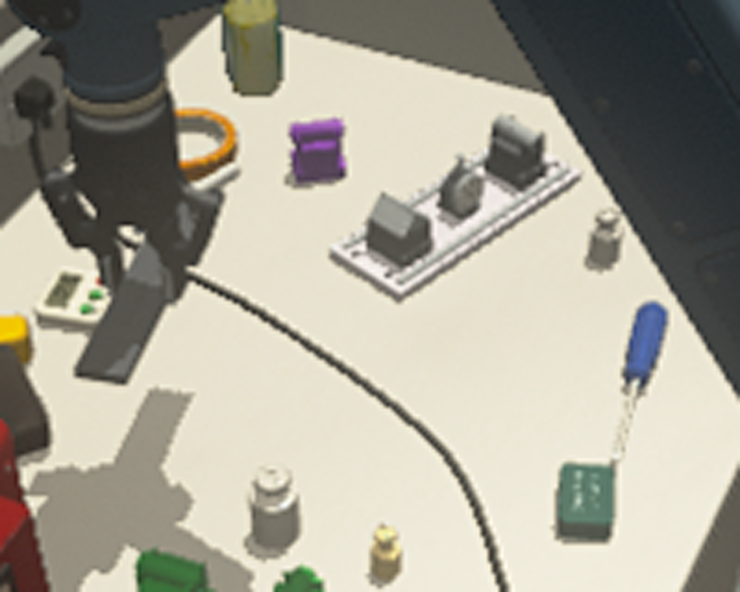

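The bar is held level at its middle, with ends about ±98 mm from the TCP. Both supports stand on the bed, knife-edge on the left and rod on the right. Moving the bar over the bed.

drive_tool:
  plan:
    - [-0.0338,-0.0176,0,0,0,0,-1]
    - [-0.0338,-0.0176,0,0,0,0,-1]
    - [-0.0338,-0.0176,0,0,0,0,-1]
    - [-0.0338,-0.0176,0,0,0,0,-1]
    - [-0.0338,-0.0176,0,0,0,0,-1]
    - [-0.0338,-0.0176,0,0,0,0,-1]
    - [-0.0338,-0.0176,0,0,0,0,-1]
    - [-0.0338,-0.0176,0,0,0,0,-1]
    - [-0.0338,-0.0176,0,0,0,0,-1]
    - [-0.0338,-0.0176,0,0,0,0,-1]

```text
t: 26.0
tcp_pos: [0.5719, -0.2868, 0.1699]
tool_rot: [0.626, 0.78, -0.0, -0.002]
force: [1.0, 0.6, -6.4]
finger_gap: 0.446
gripper_force: 61.9
```

drive_tool:
  plan:
    - [0,0,0,0,0,7.9,-1]
    - [0,0,0,0,0,7.9,-1]
    - [0,0,0.01,0,0,7.9,-1]
    - [0,0,0.02,0,0,7.8,-1]
    - [0,0,0.02,0,0,0,-1]
    - [0,0,0.01,0,0,0,-1]
    - [0,0,0,0,0,0,-1]
    - [0,0,0,0,0,0,-1]

```text
t: 26.8
tcp_pos: [0.5737, -0.2862, 0.1118]
tool_rot: [0.814, 0.581, -0.0, -0.0]
force: [0.9, -0.3, -6.4]
finger_gap: 0.447
gripper_force: 62.0
```

```bash
python3 g.py .5737 -.2862 .0805 -19
```

```text
t 26.8 tcp [ 0.5737 -0.2862  0.1118] yawY -18.96 gap 0.447 gf 62.0 F [ 0.9 -0.3 -6.4] q6 -0.31
shift [-0.      0.      0.0313] tilt [-0.05 -0.01  0.  ] wz 0.04
```

drive_tool:
  plan:
    - [0,0,0.01,0,0,0,-1]
    - [0,0,0.01,0,0,0,-1]
    - [0,0,0.005,0,0,0,-1]
    - [0,0,0.003,0,0,0,-1]
    - [0,0,0.001,0,0,0,-1]
    - [0,0,0,0,0,0,-1]
    - [0,0,0,0,0,0,-1]

```text
t: 27.5
tcp_pos: [0.574, -0.2864, 0.0836]
tool_rot: [0.814, 0.581, 0.0, 0.0]
force: [1.4, -0.1, -6.9]
finger_gap: 0.45
gripper_force: 62.1
```

```bash
python3 g.py .5737 -.2862 .0805 -19
```

```text
t 27.5 tcp [ 0.574  -0.2864  0.0836] yawY -18.97 gap 0.45 gf 62.1 F [ 1.4 -0.1 -6.9] q6 -0.31
shift [ 0.0001 -0.0003  0.0031] tilt [ 0.04  0.01 -0.  ] wz 0.03
```

drive_tool:
  plan:
    - [0,0,0.0015,0,0,0,-1]
    - [0,0,0.0005,0,0,0,-1]
    - [0,0,0,0,0,0,-1]
    - [0,0,0,0,0,0,-1]

```text
t: 27.9
tcp_pos: [0.5739, -0.2863, 0.0814]
tool_rot: [0.814, 0.581, 0.0, 0.0]
force: [0.3, -0.2, -7.5]
finger_gap: 0.446
gripper_force: 62.1
```

drive_tool:
  plan:
    - [0,0,0.0007,0,0,0,-1]
    - [0,0,0,0,0,0,-1]

```text
t: 28.1
tcp_pos: [0.5738, -0.2863, 0.0806]
tool_rot: [0.814, 0.581, 0.0, 0.0]
force: [-0.4, -0.3, -6.3]
finger_gap: 0.445
gripper_force: 62.1
```

drive_tool:
  plan:
    - [0,0,0.0005,0,0,0,-1]
    - [0,0,0,0,0,0,-1]

```text
t: 28.3
tcp_pos: [0.5738, -0.2863, 0.0805]
tool_rot: [0.814, 0.581, 0.0, 0.0]
force: [-0.2, 0.9, -4.3]
finger_gap: 0.446
gripper_force: 62.3
```

drive_tool:
  plan:
    - [0,0,0.0005,0,0,0,-1]
    - [0,0,0,0,0,0,-1]

```text
t: 28.5
tcp_pos: [0.5739, -0.2863, 0.0804]
tool_rot: [0.814, 0.581, 0.0, 0.0]
force: [-1.3, 1.4, 1.0]
finger_gap: 0.445
gripper_force: 62.8
```

drive_tool:
  plan:
    - [0,0,0,0,0,0,0.4]
    - [0,0,0,0,0,0,0.4]
    - [0,0,0,0,0,0,0.4]
    - [0,0,0,0,0,0,0.4]
    - [0,0,-0.01,0,0,0,0.4]
    - [0,0,-0.02,0,0,0,0.4]
    - [0,0,-0.03,0,0,0,0.4]
    - [0,0,-0.03,0,0,0,1]
    - [0,0,-0.03,0,0,0,1]
    - [0,0,0,0,0,0,1]

```text
t: 29.5
tcp_pos: [0.5765, -0.2881, 0.2055]
tool_rot: [0.814, 0.581, 0.002, 0.005]
force: [1.0, -0.2, 0.2]
finger_gap: 0.998
gripper_force: 0.0
```

```bash
python3 g.py .541 .130 .19 -19
```

```text
t 29.5 tcp [ 0.5765 -0.2881  0.2055] yawY -18.96 gap 0.998 gf 0.0 F [ 1.  -0.2  0.2] q6 -0.31
shift [ 0.3839 -0.1696  0.0124] tilt [ 0.62  0.19 -0.  ] wz 0.04
```

```bash
python3 - <<'E'
from ref import *
for n in('scene','top'):
    s=snap(n);P=cloud(s);q=near(P,(.541,.131),.032,.008,.036)
    o=least_squares(lambda x:np.hypot(q[:,0]-x[0],q[:,1]-x[1])-.019,[.541,.131],loss='soft_l1',f_scale=.0015)
    k=near(P,(.541,.131),.025,.058,.08);print(n,len(q),np.round(o.x*1e3,1),'knob',rect(k)[0],len(k))
    im=s['image'].astype(int);g=(im[...,1]>im[...,0]+30)&(im[...,1]>im[...,2]+30)&(P[...,2]>.004)
    nl,L,st,c=cv2.connectedComponentsWithStats(g.astype(np.uint8))
    for i in range(1,nl):
        if st[i,4]>20:
            p=P[L==i];print('  green',np.round(np.nanpercentile(p,[5,95],axis=0)[:,:2]*1e3,0).tolist())
    if n=='scene': # bar
        b=near(P,(.574,-.286),.12,.06,.09);print('bar',rect(b),np.median(b[:,2]),len(b), efit([s],BAR+[0,0,.067],(.5737,-.2862,np.radians(-19))))
    else: print('bar',efit([s],BAR+[0,0,.067],(.5737,-.2862,np.radians(-19))))
E
```

```text
scene 82 [542.6 128.2] knob [541.5 130. ] 56
  green [[551.0, 217.0], [592.0, 249.0]]
  green [[461.0, 195.0], [496.0, 236.0]]
  green [[548.0, 214.0], [556.0, 248.0]]
  green [[459.0, 231.0], [492.0, 240.0]]
  green [[283.0, 338.0], [325.0, 379.0]]
bar (array([ 570.4, -287.9]), 202.8, 49.9, 71.1) 0.07506043492369996 528 [ 0.5707521  -0.28062053 -0.33461256]
top 0 [541. 131.] knob [0. 0.] 0
  green [[550.0, 213.0], [593.0, 248.0]]
  green [[407.0, 696.0], [432.0, 735.0]]
  green [[463.0, 192.0], [496.0, 235.0]]
  green [[286.0, 331.0], [324.0, 375.0]]
bar [ 0.60096328 -0.30972746 -1.01926284]
```

drive_tool:
  plan:
    - [0.038,-0.0165,0,0,0,0,1]
    - [0.0384,-0.017,0,0,0,0,1]
    - [0.0384,-0.017,0,0,0,0,1]
    - [0.0384,-0.017,0,0,0,0,1]
    - [0.0384,-0.017,0,0,0,0,1]
    - [0.0384,-0.017,0,0,0,0,1]
    - [0.0384,-0.017,0,0,0,0,1]
    - [0.0384,-0.017,0,0,0,0,1]
    - [0.0384,-0.017,0,0,0,0,1]
    - [0.038,-0.017,0,0,0,0,1]

```text
t: 30.6
tcp_pos: [0.5365, 0.1329, 0.1981]
tool_rot: [0.814, 0.581, -0.001, -0.001]
force: [0.1, -0.2, -0.5]
finger_gap: 0.998
gripper_force: 0.0
```

drive_tool:
  plan:
    - [0,0,0.03,0,0,0,1]
    - [0,0,0.03,0,0,0,1]
    - [0,0,0.02,0,0,0,1]
    - [0,0,0,0,0,0,1]
    - [0,0,0,0,0,0,1]

```text
t: 31.1
tcp_pos: [0.5373, 0.1312, 0.1188]
tool_rot: [0.814, 0.581, -0.001, -0.001]
force: [-0.1, -0.2, 0.8]
finger_gap: 0.997
gripper_force: 0.0
```

```bash
python3 g.py .542 .1295 .022 -19; python3 - <<'E'
from prof import *
for n in('scene','top'):
    s=snap(n);cv2.imwrite('pics/j%s.png'%n,cv2.resize(s['image'][{'scene':(slice(110,270)),'top':slice(130,270)}[n],{'scene':slice(180,340),'top':slice(220,400)}[n],::-1],None,fx=3.7,fy=3.7,interpolation=2))
    b=prof(s,(.5737,-.2862),71,np.linspace(-14,14,60),np.arange(-116,117,2),.077).astype(int)
    print(n,b[:18].tolist(),b[-18:].tolist()); print('w',prof(s,(.5737,-.2862),-19,np.r_[np.linspace(-80,-30,80),np.linspace(30,80,80)],np.arange(-32,33,2),.077).astype(int).tolist())
E
```

```text
t 31.1 tcp [0.5373 0.1312 0.1188] yawY -18.98 gap 0.997 gf 0.0 F [-0.1 -0.2  0.8] q6 0.37
shift [0.     0.0052 0.0967] tilt [-0.14  0.05  0.  ] wz 0.02
scene [203, 211, 217, 219, 220, 217, 209, 195, 177, 156, 136, 121, 111, 106, 105, 104, 104, 104] [109, 109, 109, 109, 110, 110, 109, 104, 97, 90, 89, 97, 114, 134, 152, 164, 172, 177]
w [105, 94, 84, 79, 82, 89, 97, 103, 106, 106, 106, 106, 105, 105, 104, 104, 104, 104, 104, 104, 106, 110, 120, 136, 158, 180, 199, 212, 218, 220, 220, 219, 219]
top [209, 205, 198, 193, 194, 199, 198, 186, 164, 140, 123, 115, 113, 113, 114, 114, 115, 115] [118, 118, 118, 118, 118, 118, 118, 122, 131, 145, 161, 171, 174, 172, 170, 175, 188, 198]
w [122, 123, 124, 122, 114, 107, 106, 111, 115, 118, 118, 118, 118, 117, 116, 115, 115, 115, 115, 115, 115, 115, 115, 118, 125, 139, 159, 179, 194, 202, 205, 208, 210]
```

View pics/jscene.png

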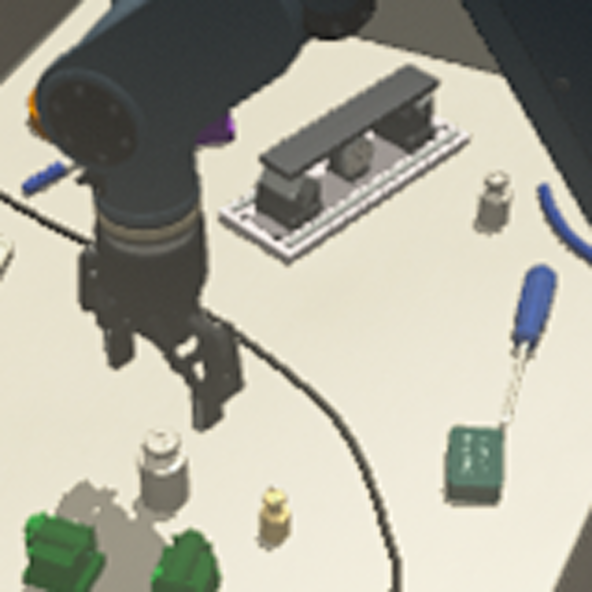

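The bar lies level on both supports, running from (265,165) to (435,80) in the crop. The edge profiles show it centred to within 1 mm. The gripper is above and beside the 500 g weight at (162,470).

drive_tool:
  plan:
    - [0,0.0052,0,0,0,0,1]
    - [0,0,0.02,0,0,0,1]
    - [0,0,0.02,0,0,0,1]
    - [0,0,0.02,0,0,0,1]
    - [0,0,0.018,0,0,0,1]
    - [0,0,0.012,0,0,0,1]
    - [0,0,0.006,0,0,0,1]
    - [0,0,0,0,0,0,1]

```text
t: 32.0
tcp_pos: [0.5431, 0.1294, 0.0234]
tool_rot: [0.814, 0.581, -0.0, -0.0]
force: [-0.7, 1.2, 0.1]
finger_gap: 1.0
gripper_force: 0.0
```

drive_tool:
  plan:
    - [0,0,0,0,0,0,-1]
    - [0,0,0,0,0,0,-1]
    - [0,0,0,0,0,0,-1]
    - [0,0,0,0,0,0,-1]
    - [0,0,0,0,0,0,-1]
    - [0,0,0,0,0,0,-1]
    - [0,0,0,0,0,0,-1]
    - [0,0,0,0,0,0,-1]
  newtons: 50

```text
t: 32.8
tcp_pos: [0.5437, 0.1296, 0.0245]
tool_rot: [0.814, 0.581, 0.001, 0.001]
force: [-0.2, -0.3, 5.8]
finger_gap: 0.422
gripper_force: 50.0
```

drive_tool:
  plan:
    - [0,0,-0.005,0,0,0,-1]
    - [0,0,-0.015,0,0,0,-1]
    - [0,0,-0.02,0,0,0,-1]
    - [0,0,-0.03,0,0,0,-1]
    - [0,0,-0.03,0,0,0,-1]
    - [0,0,-0.03,0,0,0,-1]
    - [0,0,-0.03,0,0,0,-1]
    - [0,0,-0.03,0,0,0,-1]
    - [0,0,0,0,0,0,-1]

```text
t: 33.7
tcp_pos: [0.5452, 0.1298, 0.218]
tool_rot: [0.814, 0.581, 0.004, 0.002]
force: [1.3, 0.4, -5.0]
finger_gap: 0.42
gripper_force: 51.0
```

```bash
python3 g.py .5737 -.2862 .205 -19; python3 - <<'E'
from ref import *
s=manip.sense()['tcp_pos'];q=near(cloud(snap('scene')),s[:2],.03,s[2]-.035,s[2]-.012)
print(len(q),np.round(np.median(q,0)*1e3,1),np.round(np.percentile(q[:,2],2),4))
E
```

```text
t 33.7 tcp [0.5452 0.1298 0.218 ] yawY -18.96 gap 0.42 gf 51.0 F [ 1.3  0.4 -5. ] q6 0.37
shift [-0.3842  0.162   0.0131] tilt [ 0.48 -0.19  0.  ] wz 0.04
41 [538.5 145.2 199.6] 0.1924
```

drive_tool:
  plan:
    - [-0.0384,0.0162,0,0,0,0,-1]
    - [-0.0384,0.0162,0,0,0,0,-1]
    - [-0.0384,0.0162,0,0,0,0,-1]
    - [-0.0384,0.0162,0,0,0,0,-1]
    - [-0.0384,0.0162,0,0,0,0,-1]
    - [-0.0384,0.0162,0,0,0,0,-1]
    - [-0.0384,0.0162,0,0,0,0,-1]
    - [-0.0384,0.0162,0,0,0,0,-1]
    - [-0.0384,0.0162,0,0,0,0,-1]
    - [-0.0384,0.0162,0,0,0,0,-1]

```text
t: 34.75
tcp_pos: [0.5696, -0.2868, 0.2106]
tool_rot: [0.814, 0.581, -0.001, -0.003]
force: [1.2, 0.4, -5.1]
finger_gap: 0.423
gripper_force: 51.0
```

drive_tool:
  plan:
    - [0,0,0.02,0,0,0,-1]
    - [0,0,0.02,0,0,0,-1]
    - [0,0,0.02,0,0,0,-1]
    - [0,0,0.02,0,0,0,-1]
    - [0,0,0.01,0,0,0,-1]
    - [0,0,0,0,0,0,-1]
    - [0,0,0,0,0,0,-1]

```text
t: 35.45
tcp_pos: [0.5712, -0.2861, 0.1231]
tool_rot: [0.814, 0.581, -0.0, -0.001]
force: [-0.3, -0.2, -4.0]
finger_gap: 0.426
gripper_force: 50.9
```

```bash
python3 g.py .5737 -.2862 .1015 -19
```

```text
t 35.5 tcp [ 0.5712 -0.2861  0.1231] yawY -18.97 gap 0.426 gf 50.9 F [-0.3 -0.2 -4. ] q6 -0.31
shift [0.0007 0.0025 0.0216] tilt [-0.06 -0.02  0.  ] wz 0.03
```

drive_tool:
  plan:
    - [0.0007,0.0022,0.01,0,0,0,-1]
    - [0,0,0.006,0,0,0,-1]
    - [0,0,0.0025,0,0,0,-1]
    - [0,0,0,0,0,0,-1]
    - [0,0,0,0,0,0,-1]
    - [0,0,0,0,0,0,-1]

```text
t: 36.05
tcp_pos: [0.5738, -0.2865, 0.1055]
tool_rot: [0.814, 0.581, 0.0, 0.0]
force: [1.1, -0.1, -4.8]
finger_gap: 0.421
gripper_force: 51.0
```

```bash
python3 g.py .5737 -.2862 .1015 -19
```

```text
t 36.0 tcp [ 0.5738 -0.2865  0.1055] yawY -18.97 gap 0.421 gf 51.0 F [ 1.1 -0.1 -4.8] q6 -0.31
shift [ 0.0002 -0.0002  0.004 ] tilt [ 0.04  0.01 -0.  ] wz 0.03
```

drive_tool:
  plan:
    - [0,0,0.002,0,0,0,-1]
    - [0,0,0.001,0,0,0,-1]
    - [0,0,0,0,0,0,-1]
    - [0,0,0,0,0,0,-1]

```text
t: 36.45
tcp_pos: [0.5736, -0.2863, 0.1021]
tool_rot: [0.814, 0.581, -0.0, -0.0]
force: [-0.5, 0.2, -4.9]
finger_gap: 0.424
gripper_force: 51.0
```

drive_tool:
  plan:
    - [0,0,0.0007,0,0,0,-1]
    - [0,0,0,0,0,0,-1]

```text
t: 36.65
tcp_pos: [0.5737, -0.2864, 0.1016]
tool_rot: [0.814, 0.581, 0.0, 0.0]
force: [0.1, 0.2, -4.2]
finger_gap: 0.426
gripper_force: 51.1
```

drive_tool:
  plan:
    - [0,0,0.0005,0,0,0,-1]
    - [0,0,0,0,0,0,-1]

```text
t: 36.85
tcp_pos: [0.5738, -0.2864, 0.1015]
tool_rot: [0.814, 0.581, 0.0, 0.0]
force: [-1.2, 0.3, 0.3]
finger_gap: 0.426
gripper_force: 51.5
```

Contact made and the weight is unloaded. Releasing and retreating.

drive_tool:
  plan:
    - [0,0,0,0,0,0,0.4]
    - [0,0,0,0,0,0,0.4]
    - [0,0,0,0,0,0,0.4]
    - [0,0,0,0,0,0,0.4]
    - [0,0,-0.01,0,0,0,0.4]
    - [0,0,-0.02,0,0,0,0.4]
    - [0,0,-0.03,0,0,0,0.4]
    - [0,0,-0.04,0,0,0,0.4]
    - [0,0,-0.04,0,0,0,0.4]
    - [0,0,-0.01,0,0,0,0.4]

```text
t: 37.85
tcp_pos: [0.576, -0.2879, 0.2573]
tool_rot: [0.814, 0.581, 0.002, 0.005]
force: [0.9, -0.7, 0.2]
finger_gap: 0.7
gripper_force: 0.0
```

drive_tool:
  plan:
    - [0.03,-0.01,0,0,0,0,0.4]
    - [0.04,-0.01,0,0,0,0,0.4]
    - [0.04,-0.01,0,0,0,0,0.4]
    - [0.04,-0.01,0,0,0,0,0.4]
    - [0.04,-0.01,0,0,0,0,0.4]
    - [0.04,-0.01,0,0,0,0,0.4]
    - [0.03,-0.01,0,0,0,0,0.4]
    - [0,0,0,0,0,0,0.4]
    - [0,0,0,0,0,0,0.4]

```text
t: 38.75
tcp_pos: [0.5917, -0.0171, 0.2509]
tool_rot: [0.813, 0.582, -0.0, 0.0]
force: [0.5, 0.7, -0.3]
finger_gap: 0.698
gripper_force: 0.0
```

```bash
python3 - <<'E'
from ref import *
a=snap('scene')['image'][120:210,220:330,::-1];b=snap('top')['image'][160:260,290:400,::-1]
cv2.imwrite('pics/k.png',np.hstack([cv2.resize(a,(440,400),interpolation=2),cv2.resize(b,(352,400),interpolation=2)]))
for n in('scene','top'):
    k=near(cloud(snap(n)),(.574,-.286),.04,.13,.16);print(n,rect(k),len(k),np.percentile(k[:,2],95) if len(k) else '')
E
```

```text
scene (array([ 571.4, -282.2]), 26.5, 24.4, -84.7) 43 0.1442686305676123
top (array([ 570.3, -285.2]), 30.5, 27.0, 20.6) 58 0.1453875123538243
```

View pics/k.png

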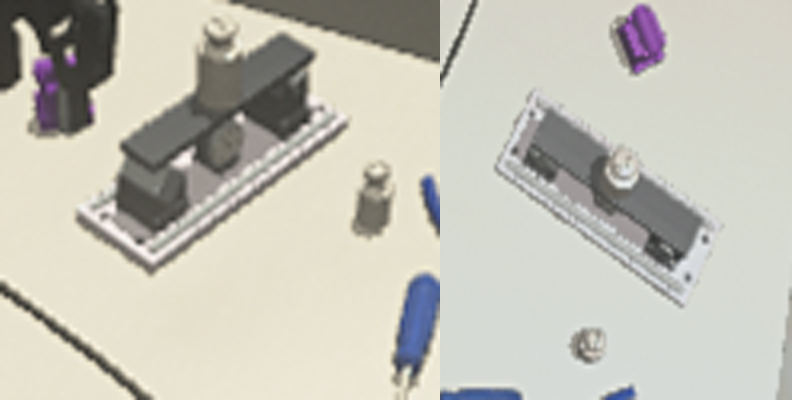

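The weight stands upright at mid-span, at (218,80) on the left and (622,165) on the right. The bar rests on both supports, the gripper is clear, and the small weights haven't moved.

```bash
python3 -c "
from station import manip
print(manip.sign_off())"
```

```text
the job is handed in; nothing more can be done
None
```

The bend test is set up and handed in, at about 39 s of the 128 s allowed: knife-edge support on the left line, round-rod support on the right, bar centred over the gauge to about 1 mm, and the 500 g weight upright at mid-span. The gauge reading itself was not checked; the bar's height on the supports is what indicates the plunger is pressed.

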